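Close up the water filters on the kitchen counter

TASK

First turn the brass cap nut of every filter canister on the counter clockwise with the fingers until its rib meets the single ridge, and no further by hand. Then open the grey tool case until its lid rests on its stop, take the wrench, and with the wrench alone turn every nut on until it is fully home at the double ridge. Finally lay the wrench flat back inside the case, leave the lid open on its stop and the canisters standing in their places, and do not disturb the other things on the counter.

Things in the scene. Friction and masses are not known exactly. Their poses are not given: they have to be found in the camera images.
- filter1: water-filter canister (2 or 3 of the three are present), 3 kg, stands free: steel cylinder 76 mm across on a black foot 92 mm across, shoulder 60 mm across with its top 88 mm up. Origin at the centre of its underside, z up. Black ridges at its edge, to 92 mm: seen from above, a single one 2.2 rad clockwise of its own -x, a pair 8 mm apart 3.3 rad clockwise of it
- nut1 (a joint): captive brass hex nut on filter1's axis, 40 mm across flats, 94 to 118 mm above the counter (16 mm boss to 122), a dark radial rib on top pointing at a corner. Rad, grows clockwise from above (tightening): at v the rib points v clockwise of the canister's -x. 0 loose, 2.2 rib at single ridge (hand-tight), 3.3 rib at the pair, hard stop (home). Stiff (0.2 N m), stays where left
- nut1_mid (a point): centre of nut1 on its axis, 106 mm above the counter; its own -x points along the rib, to a corner of the hexagon
- filter2: water-filter canister (2 or 3 of the three are present), 3 kg, stands free: steel cylinder 76 mm across on a black foot 92 mm across, shoulder 60 mm across with its top 88 mm up. Origin at the centre of its underside, z up. Black ridges at its edge, to 92 mm: seen from above, a single one 2.2 rad clockwise of its own -x, a pair 8 mm apart 3.3 rad clockwise of it
- nut2 (a joint): captive brass hex nut on filter2's axis, 40 mm across flats, 94 to 118 mm above the counter (16 mm boss to 122), a dark radial rib on top pointing at a corner. Rad, grows clockwise from above (tightening): at v the rib points v clockwise of the canister's -x. 0 loose, 2.2 rib at single ridge (hand-tight), 3.3 rib at the pair, hard stop (home). Stiff (0.2 N m), stays where left
- nut2_mid (a point): centre of nut2 on its axis, 106 mm above the counter; its own -x points along the rib, to a corner of the hexagon
- filter3: water-filter canister (2 or 3 of the three are present), 3 kg, stands free: steel cylinder 76 mm across on a black foot 92 mm across, shoulder 60 mm across with its top 88 mm up. Origin at the centre of its underside, z up. Black ridges at its edge, to 92 mm: seen from above, a single one 2.2 rad clockwise of its own -x, a pair 8 mm apart 3.3 rad clockwise of it
- nut3 (a joint): captive brass hex nut on filter3's axis, 40 mm across flats, 94 to 118 mm above the counter (16 mm boss to 122), a dark radial rib on top pointing at a corner. Rad, grows clockwise from above (tightening): at v the rib points v clockwise of the canister's -x. 0 loose, 2.2 rib at single ridge (hand-tight), 3.3 rib at the pair, hard stop (home). Stiff (0.2 N m), stays where left
- nut3_mid (a point): centre of nut3 on its axis, 106 mm above the counter; its own -x points along the rib, to a corner of the hexagon
- case: grey tool case fixed to the counter, outside 240 (own x) x 280 (own y) x 60 mm high, walls and floor 6 mm, with a flat hinged lid; origin at the centre of its underside, inner floor 6 mm above it. Its own +x side carries the hinge; it stands with that side to the robot's right
- lid (a joint): angle of the case's lid, rad: 0 shut, 1.8 resting on its stop, leaning back a little past upright; an 8 mm slab with a stiff hinge that stays where it is left
- lid_handle (a point): grip point of the lid's knob: a round head 28 mm across and 16 mm thick on a thin stem, its centre 35 mm above the lid's top face, 30 mm from the lid's free edge, midway along it
- lid_hinge (a point): middle of the lid's hinge line, which runs along the case's own y axis, level with the lid's underside
- wrench: open-ended wrench, 197 mm long, 240 g, lying flat in the case: black handle 20 mm wide, 18 mm high; steel head 65 mm wide, 14 mm thick. Origin on its underside under the handle's middle, +x towards the jaw, z up. Handle from x = -72 to +52 mm; jaw centre at +100; prongs end, flared, at +125; jaw opening 43 mm, its back at +76; jaw faces parallel to the handle
- wrench_grip (a point): middle of the handle, 9 mm above the wrench's underside: where to hold it
- wrench_jaw (a point): centre of the jaw, 7 mm above the underside: the nut's centre when fully engaged
- shaker: bystander: glass salt shaker 36 mm across, 62 mm high
- eggcup: bystander: white egg cup 42 mm across, 45 mm high
- spice: bystander: amber spice jar 40 mm across, 60 mm high
- mug: bystander: blue mug 76 mm across, 78 mm high
- tin: bystander: food tin 52 mm across, 50 mm high

How it is judged:
By the outcome, as a careful person would: the job done as asked, in the order asked, and still so for the second after the job is handed in, with the robot touching nothing.
Of filter1, filter2, filter3 only 2 to 3 are there at a start; the rules pass over those that are not, and their reading is None.
At some moment in a run one of wrench may be knocked a few centimetres aside while the robot is not near it.
It also fails if it takes over 210 s, if anything falls off the work surface, if the arm or the gripper's body presses on something with over 40 N, if the wrist force passes 120 N, or if a joint passes its speed limit or range.

ROBOT

A 7-joint arm with a two-finger parallel gripper is mounted at the origin on the work surface. World frame = base frame: x ahead of the robot, y to its left, z up, the work surface at z = 0. Lengths are in m, angles in rad, forces in N, time in s.
With the tool pointing down it reaches from about 0.35 to 0.9 m from the base axis. Payload 8.1 kg.
Tool frame: the origin (TCP) lies at the very end of the fingers, on their centre line; the grasp point (between the pads) lies 19 mm behind it; z points along the fingers, y is the line along which they close (so a half turn about z gives the same grasp; the last joint's range is limited). The gripper opens to 92 mm and grips with 3 to 60 N. Pads are 19 mm wide; open, the fingers measure 130 mm over their backs; the gripper's body (75 mm by 190 mm) begins 47 mm behind the grasp point.
Start: joints at [1.07, 0.434, 0.025, 1.573, -0.012, 1.134, -0.075], TCP at [0.242, -0.576, 0.195] pointing down, gripper open.
Joint ranges: [-2.62, 2.62], [-0.44, 2.09], [-1.27, 1.32], [0.08, 2.57], [-1.32, 4.46], [0.12, 2], [-2.74, 2.74]. Speed limits (rad/s): [2.22, 2.22, 3.01, 3.01, 3.14, 3.14, 3.14].

INTERFACE

Orientations are given as a rotation vector (axis times angle).
In Python, from cell import observe, get_image, sign_off, find_in, trace, place_of gives the robot as it stands. The module is installed in compiled form; this text tells all that it offers.
- The arm moves only by the shell command python3 -m handwheel 'ROWS' [OPENING] [FORCE]. ROWS is JSON, a list of rows, each a list of 6 numbers: the shift along the tool's x, y, z each as a share of 0.02 m, from -1 to 1, then the turn, a rotation vector about the tool's x, y, z each as a share of 4 degrees, from -1 to 1. A call has 1 to 8 rows; each row shifts and turns the commanded pose from where the row before left it, along the tool's axes as they then stand; what a row does not reach is not made up. A row lasts 1/12 s, in which the tool goes at most 41.7 mm and 7.16 degrees, less where a joint would pass 70% of its speed; a pose out of reach is approached as far as the arm can. A call with a number of a shift or a turn outside -1 to 1 is refused whole. A call with a gripper value outside its range is refused whole. OPENING is the opening, from 0 (shut) to 1 (fully open), set as the call begins (- or left out, the last holds). The fingers move at their own pace and stop on an object; FORCE is the grip in N (left out, the last holds). Time passes only in rows, so rows that do not move let the fingers close. It gives the time, the measured TCP pose, the force, the opening and the grip force at its end, in the units of the state.
- observe(): the state, without advancing time (a new reading comes with each control period).
- get_image(name): name is "scene" or "top" or "wrist"; returns a dict with "image" (384x512x3 uint8, red, green, blue), "fx", "fy", "cx", "cy" (pixels), "position" and "orientation" of the camera in the world. Camera axes: x right, y down, z forward; pixel columns grow to the right and rows downward; lengths in m; the calibration is good to about 2 mm. A picture is of the moment at which its call begins. There is no depth.
- sign_off(): hands the job in; it is judged then, once.
Trained networks look in the newest picture that a camera, given by its name, has taken for a name from the list of things; names that differ only in an ending like _2 or _b are one class to them, and where a whole thing is asked for, a point or a joint stands for the part that bears it (a point fixed in the world has none). Each returns a list of dicts, best first, with "score" (0 to 1); they miss things now and then, are a little off and sometimes report something else, mostly with a low value. They report only what shows in the picture. A call takes as long as a camera call.
- find_in(label, camera): "rect" ([centre column, centre row, width, height] as shares, 0 to 1, of the picture: columns of its width, rows of its height, round what is visible of it).
- trace(label, camera): "region" (384x512 bool, what is visible of it) and "rect" ([centre column, centre row, width, height] as shares, 0 to 1, of the picture: columns of its width, rows of its height, round what is visible of it).
- place_of(label, camera): "point" ([column, row] as shares, 0 to 1, of the picture: columns of its width, rows of its height: a listed point, or the origin of a listed thing).
The state is a dict: "clock": time; "joints": joint angles; "dq": joint speeds; "joint_efforts": joint torques, N m; "position": TCP position; "ee_rot": TCP orientation; "force": force on the tool from outside, world axes, zero at the start; "ft_torque": the same for the moment, N m; "width": opening from 0.0 (shut) to 1.0 (fully open); "gripper_force": force on a finger pad.
Only numpy, scipy, OpenCV 4.12 (cv2) and the standard library are available. Lean on these libraries where they do the work, as an engineer would, in place of code of your own. Each camera call takes 0.05 s, during which the arm holds its last target. There are 200 camera calls.

## Working session

There is one attempt and no reset: what is moved stays moved. The work goes in short steps, Python scripts to look and compute and a shell command to move; the robot and the scene stay as the last step left them, time stands still between calls to the robot, and variables do not carry over. Pictures are saved under pics/ and viewed, at most 14 in all, crops included, and the job is handed in when it is done.

```bash
mkdir -p pics
cat > h.py <<'E'
import numpy as np, cv2, json
from cell import *
from scipy.spatial.transform import Rotation as R
def cam(n):
    g=get_image(n); return g
def Rm(o):
    o=np.array(o,float)
    return o if o.shape==(3,3) else (R.from_rotvec(o).as_matrix() if o.size==3 else R.from_quat(o).as_matrix())
def ray(g,u,v):
    d=Rm(g["orientation"])@np.array([(u-g["cx"])/g["fx"],(v-g["cy"])/g["fy"],1.0]); return np.array(g["position"]),d
def onz(g,u,v,z):
    p,d=ray(g,u,v); return p+d*(z-p[2])/d[2]
def proj(g,P):
    c=Rm(g["orientation"]).T@(np.array(P)-np.array(g["position"])); return g["fx"]*c[0]/c[2]+g["cx"],g["fy"]*c[1]/c[2]+g["cy"]
def save(g,name,crop=None,scale=1):
    im=g["image"][:,:,::-1]
    if crop: x0,y0,x1,y1=crop; im=im[y0:y1,x0:x1]
    cv2.imwrite("pics/"+name,cv2.resize(im,None,fx=scale,fy=scale,interpolation=cv2.INTER_CUBIC))
E
python3 - <<'E'
from h import *
np.set_printoptions(precision=4,suppress=True)
print(observe())
for n in ("top","scene"):
    g=cam(n); save(g,n+"0.png",scale=1.5); print(n,g["position"],g["orientation"],g["fx"],g["cx"],g["cy"])
    for l,z in (("nut1_mid",.106),("filter1",0),("case",0),("lid_handle",.103),("lid_hinge",.06),("shaker",0),("eggcup",0),("spice",0),("mug",0),("tin",0)):
        for d in place_of(l,n)[:4]:
            if d["score"]>.3:
                u,v=d["point"][0]*512,d["point"][1]*384; print(l,round(d["score"],2),round(u,1),round(v,1),onz(g,u,v,z))
E
```

```text
{'clock': 0.0, 'joints': array([ 1.0704,  0.4352,  0.025 ,  1.5741, -0.0117,  1.134 , -0.0751]), 'dq': array([ 0.001 ,  0.0015, -0.0006, -0.0001,  0.0014,  0.0011, -0.0009]), 'joint_efforts': array([ -0.0013, -66.7873,   0.9846, -31.4467,  -0.0605,   0.0429,
         0.0002]), 'position': array([ 0.2419, -0.5757,  0.1944]), 'ee_rot': array([-3.0782, -0.6203,  0.0006]), 'force': array([ 0.4653,  0.5764, -0.0088]), 'ft_torque': array([0.0303, 0.0375, 0.0441]), 'gripper_force': 0.0, 'width': 1.0006371872428308}
top [0.4025 0.0016 1.1606] [-2.1449  2.146  -0.1209] 355.57734788746785 254.94639044776736 194.3219525339077
filter1 0.75 175.0 226.0 [0.4511 0.2839 0.    ]
filter1 0.74 213.5 166.5 [0.6488 0.161  0.    ]
case 0.77 331.3 203.6 [ 0.524 -0.227  0.   ]
lid_handle 0.74 310.4 197.5 [ 0.5316 -0.1449  0.103 ]
lid_handle 0.41 211.9 164.9 [0.6319 0.1517 0.103 ]
lid_handle 0.36 169.4 224.4 [0.4514 0.2757 0.103 ]
lid_hinge 0.75 375.2 201.9 [ 0.5228 -0.3506  0.06  ]
shaker 0.64 252.0 166.2 [0.6494 0.0325 0.    ]
shaker 0.62 375.7 200.6 [ 0.5336 -0.3716  0.    ]
shaker 0.59 212.3 198.0 [0.543
[... 234 characters left out ...]
0232 0.    ]
tin 0.62 169.7 183.5 [0.5917 0.3059 0.    ]
tin 0.37 376.3 200.5 [ 0.534  -0.3737  0.    ]
scene [ 0.9918 -0.3956  0.9243] [-2.3134 -1.0094  0.3396] 405.2245169317613 253.44265559415757 185.3398796862699
filter1 0.85 292.6 144.2 [0.4416 0.282  0.    ]
filter1 0.66 319.7 204.9 [0.651  0.1715 0.    ]
case 0.72 175.5 263.5 [ 0.5241 -0.2264  0.    ]
lid_handle 0.65 202.8 227.2 [ 0.5438 -0.1421  0.103 ]
lid_hinge 0.71 320.8 205.2 [0.6757 0.1361 0.06  ]
lid_hinge 0.65 123.9 286.1 [ 0.5208 -0.3558  0.06  ]
shaker 0.63 283.0 240.8 [0.6614 0.0166 0.    ]
eggcup 0.71 297.4 180.7 [0.5508 0.1881 0.    ]
spice 0.5 252.4 154.1 [0.3869 0.1625 0.    ]
tin 0.54 331.2 166.5 [0.5822 0.3008 0.    ]
```

View pics/top0.png

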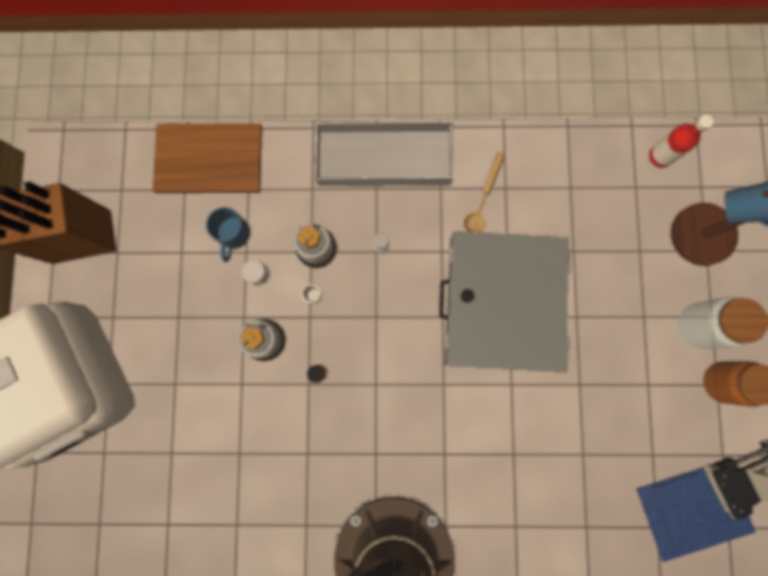

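View pics/scene0.png

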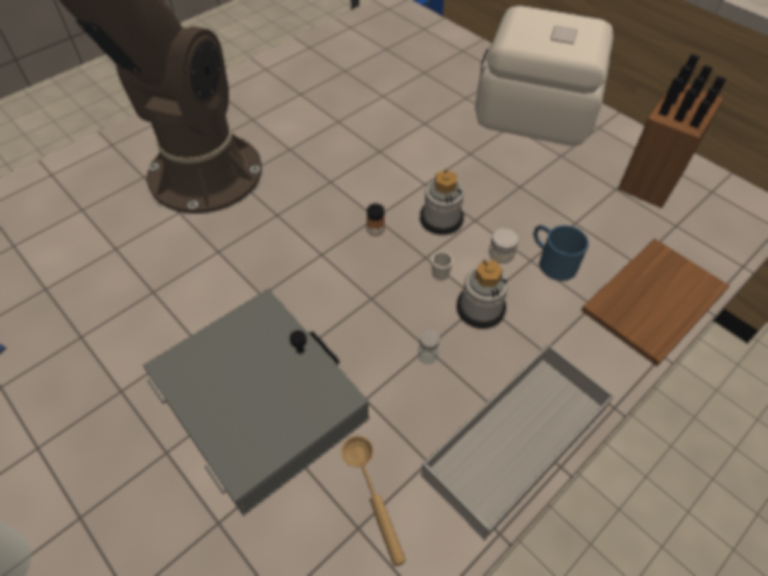

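Top/scene pictures show two canisters: the far one at top px (208,160) and the near one at (170,226). The case is at (338,201), shut, with its knob at (311,197). Moving to look at them from close up.

```bash
python3 -m handwheel '[[0,0,-1,0,0,-1],[0,0,-1,0,0,-1],[0,0,-1,0,0,-1],[0,0,-1,0,0,-1],[0,0,-1,0,0,-1],[0,0,-1,0,0,-1],[0,0,0,0,0,-1],[0,0,0,0,0,-1]]' 1
python3 -m handwheel '[[0,0,0,0,0,-1],[0,0,0,0,0,-1],[0,0,0,0,0,-1],[0,0,0,0,0,-1],[0,0,0,0,0,-1],[0,0,0,0,0,-1],[0,0,0,0,0,-1],[0,0,0,0,0,-1]]'
python3 -m handwheel '[[1,1,0,0,0,-0.8],[1,1,0,0,0,0],[1,1,0,0,0,0],[1,1,0,0,0,0],[1,1,0,0,0,0],[1,1,0,0,0,0],[1,1,0,0,0,0],[1,1,0,0,0,0]]'
python3 -m handwheel '[[1,1,0,0,0,0],[1,1,0,0,0,0],[1,0,0,0,0,0],[1,0,0,0,0,0],[1,0,0,0,0,0],[1,0,0,0,0,0],[1,0,0,0,0,0],[1,0,0,0,0,0]]'
python3 -m handwheel '[[1,0,0,0,0,0],[1,0,0,0,0,0],[1,0,0,0,0,0],[1,0,0,0,0,0],[1,0,0,0,0,0],[1,0,0,0,0,0],[1,0,0,0,0,0],[1,0,0,0,0,0]]'
python3 -m handwheel '[[1,0,0,0,0,0],[1,0,0,0,0,0],[1,0,0,0,0,0],[1,0,0,0,0,0],[1,0,0,0,0,0],[1,0,0,0,0,0],[1,0,0,0,0,0],[1,0,0,0,0,0]]'
python3 -m handwheel '[[1,0,0,0,0,0],[1,0,0,0,0,0],[1,0,0,0,0,0],[1,0,0,0,0,0],[1,0,0,0,0,0],[1,0,0,0,0,0],[0,0,0,0,0,0],[0,0,0,0,0,0]]'
python3 - <<'E'
from h import *
np.set_printoptions(precision=4,suppress=True)
o=observe(); print(o["position"],o["ee_rot"],o["joints"])
g=cam("wrist"); save(g,"w1.png",scale=1.5); print(g["position"],Rm(g["orientation"])[:,2],g["fx"])
for d in place_of("nut1_mid","wrist")[:3]: u,v=d["point"][0]*512,d["point"][1]*384; print(d["score"],u,v,onz(g,u,v,.106))
E
```

```text
clock: 1.77
position: [0.2424, -0.5769, 0.3168]
ee_rot: [2.784, 1.449, -0.0]
force: [-0.5, -0.2, -1.6]
width: 1.003
gripper_force: 0.0
clock: 2.43
position: [0.2421, -0.5762, 0.3151]
ee_rot: [2.279, 2.162, -0.0]
force: [-0.7, 0.6, 0.5]
width: 0.999
gripper_force: 0.0
clock: 3.1
position: [0.404, -0.4163, 0.3152]
ee_rot: [2.222, 2.221, -0.0]
force: [0.7, -0.2, 0.4]
width: 1.004
gripper_force: 0.0
clock: 3.77
position: [0.4431, -0.2564, 0.3152]
ee_rot: [2.222, 2.221, -0.0]
force: [0.4, 0.0, 0.5]
width: 1.0
gripper_force: 0.0
clock: 4.43
position: [0.4431, -0.0965, 0.3153]
ee_rot: [2.221, 2.221, -0.0]
force: [0.4, 0.3, -1.0]
width: 1.001
gripper_force: 0.0
clock: 5.1
position: [0.4432, 0.0635, 0.3153]
ee_rot: [2.222, 2.221, 0.0]
force: [0.1, 0.9, -0.6]
width: 0.997
gripper_force: 0.0
clock: 5.77
position: [0.4431, 0.1834, 0.3151]
ee_rot: [-2.219, -2.224, -0.0]
force: [-0.1, -0.4, -0.1]
width: 1.001
gripper_force: 0.0
[0.4431 0.1834 0.3151] [-2.2189 -2.2237 -0.    ] [ 0.121   0.1869 -0.7323  1.6709  0.128   1.3329 -0.6308]
[0.4427 0.2684 0.506 ] [-0.0001 -0.3085 -0.9512] 268.25277103874765
```

View pics/w1.png

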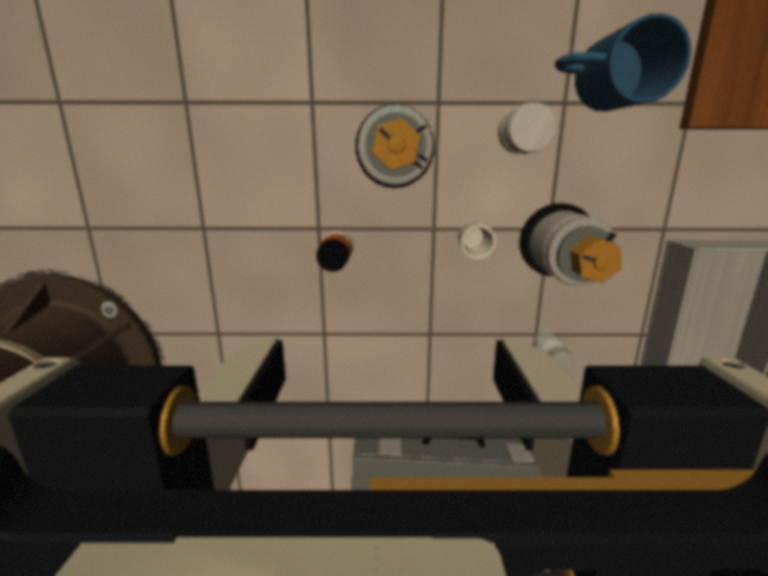

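Wrist view: canister B is at (264,97) px with its rib pointing up-left and ridges on the right; canister A is at (398,173). I'm descending for an accurate fit.

```bash
cat >> h.py <<'E'
def rect(g,c,z,half=.045,ppm=6000):
    """metric overhead view of plane z about c: right=+x world, up=+y"""
    n=int(2*half*ppm); ii,jj=np.meshgrid(np.arange(n),np.arange(n))
    X=c[0]-half+ii/ppm; Y=c[1]+half-jj/ppm
    Rc=Rm(g["orientation"]); P=np.stack([X,Y,np.full_like(X,z)],-1)-np.array(g["position"])
    C=P@Rc; u=g["fx"]*C[...,0]/C[...,2]+g["cx"]; v=g["fy"]*C[...,1]/C[...,2]+g["cy"]
    return cv2.remap(g["image"],u.astype(np.float32),v.astype(np.float32),cv2.INTER_CUBIC)
def hexfit(g,c0,z=.118):
    """fit 40 mm AF hexagon to brass mask on plane z: returns centre, corner angle mod 60deg (world)"""
    from scipy.optimize import minimize
    im=rect(g,c0,z).astype(float); n=im.shape[0]
    sat=im[...,0]-im[...,2]; 
    m=(sat>70).astype(np.float32); m=cv2.medianBlur(m,9)
    jj,ii=np.mgrid[:n,:n]; X=(ii/6000-.045); Y=(.045-jj/6000)
    def sd(p):
        d=np.max([ (X-p[0])*np.cos(p[2]+np.pi/6+k*np.pi/3)+(Y-p[1])*np.sin(p[2]+np.pi/6+k*np.pi/3) for k in range(6)],0)-.020
        return 1/(1+np.exp(d/.0007))
    cx,cy=X[m>0].mean(),Y[m>0].mean()
    best=min((minimize(lambda p:((sd(p)-m)**2).mean(),[cx,cy,a],method="Nelder-Mead",options=dict(xatol=1e-5,fatol=1e-8,initial_simplex=[[cx,cy,a],[cx+.003,cy,a],[cx,cy+.003,a],[cx,cy,a+.2]])) for a in np.arange(0,6)*np.pi/18),key=lambda r:r.fun)
    p=best.x; return np.array([c0[0]+p[0],c0[1]+p[1]]),np.degrees(p[2])%60,best.fun/m.mean()
def view(g,c,name):
    a=rect(g,c,.118); b=rect(g,c,.092)
    out=np.hstack([cv2.resize(a,(400,400)),cv2.resize(b,(400,400))])[:,:,::-1].copy()
    for k in range(12):
        t=k*np.pi/6
        for x0 in (200,600): cv2.line(out,(int(x0+150*np.cos(t)),int(200-150*np.sin(t))),(int(x0+170*np.cos(t)),int(200-170*np.sin(t))),(0,0,255) if k==0 else (255,0,0),1)
    cv2.imwrite("pics/"+name,out)
E
python3 -m handwheel '[[0,0,1,0,0,0],[0,0,1,0,0,0],[0,0,1,0,0,0],[0,0,1,0,0,0],[0,0,1,0,0,0],[0,0,1,0,0,0],[0,0,1,0,0,0],[0,0,1,0,0,0]]'
python3 -m handwheel '[[0,0,0,0,0,0],[0,0,0,0,0,0]]'
python3 - <<'E'
from h import *
g=cam("wrist"); c,a,e=hexfit(g,np.array([.45,.282])); print(c,a,e); view(g,c,"B1.png")
E
python3 -m handwheel '[[-1,1,0,0,0,0],[-1,1,0,0,0,0],[-1,1,0,0,0,0],[-1,1,0,0,0,0],[-1,1,0,0,0,0],[0,1,0,0,0,0],[0,1,0,0,0,0],[0,1,0,0,0,0]]'
python3 -m handwheel '[[0,1,0,0,0,0],[0,1,0,0,0,0],[0,0,0,0,0,0],[0,0,0,0,0,0]]'
python3 - <<'E'
from h import *
print(observe()["position"])
g=cam("wrist"); c,a,e=hexfit(g,np.array([.64,.16])); print(c,a,e); view(g,c,"A1.png")
a=cv2.imread("pics/A1.png");b=cv2.imread("pics/B1.png");o=cv2.resize(np.vstack([a,b]),None,fx=.75,fy=.75); cv2.imwrite("pics/AB1.png",o)
E
```

```text
clock: 6.53
position: [0.4437, 0.181, 0.1543]
ee_rot: [2.224, 2.218, -0.0]
force: [0.3, 0.5, -0.1]
width: 1.0
gripper_force: 0.0
clock: 6.7
position: [0.4431, 0.1813, 0.1549]
ee_rot: [-2.223, -2.219, 0.003]
force: [1.2, -0.0, 0.3]
width: 1.001
gripper_force: 0.0
clock: 7.42
position: [0.6053, 0.0814, 0.1571]
ee_rot: [2.223, 2.218, 0.003]
force: [0.9, 0.4, -0.2]
width: 1.001
gripper_force: 0.0
clock: 7.75
position: [0.6445, 0.0822, 0.1563]
ee_rot: [2.223, 2.219, 0.002]
force: [-1.0, 0.8, -0.8]
width: 0.996
gripper_force: 0.0
[0.64446751 0.08223051 0.15628358]Traceback (most recent call last):
  File "<stdin>", line 2, in <module>
  File "h.py", line 31, in hexfit
    m=(sat>70).astype(np.float32); m=cv2.medianBlur(m,9)
                                     ~~~~~~~~~~~~~~^^^^^
cv2.error: OpenCV(4.12.0) /io/opencv/modules/imgproc/src/median_blur.simd.hpp:897: error: (-215:Assertion failed) src.depth() == CV_8U && (cn == 1 || cn == 3 || cn == 4) in function 'medianBlur'

Traceback (most recent call last):
  File "h.py", line 31, in hexfit
    m=(sat>70).astype(np.float32); m=cv2.medianBlur(m,9)
                                     ~~~~~~~~~~~~~~^^^^^
cv2.error: OpenCV(4.12.0) /io/opencv/modules/imgproc/src/median_blur.simd.hpp:897: error: (-215:Assertion failed) src.depth() == CV_8U && (cn == 1 || cn == 3 || cn == 4) in function 'medianBlur'
```

```bash
sed -i 's/m=(sat>70).astype(np.float32); m=cv2.medianBlur(m,9)/m=cv2.medianBlur((sat>70).astype(np.uint8),9).astype(float)/' h.py
python3 - <<'E'
from h import *
g=cam("wrist"); c,a,e=hexfit(g,np.array([.64,.16])); print(c,a,e); view(g,c,"A1.png"); print(g["position"])
E
python3 -m handwheel '[[1,-1,0,0,0,0],[1,-1,0,0,0,0],[1,-1,0,0,0,0],[1,-1,0,0,0,0],[1,-1,0,0,0,0],[0.5,-1,0,0,0,0],[0,-1,0,0,0,0],[0,-1,0,0,0,0]]'
python3 -m handwheel '[[0,-1,0,0,0,0],[0,-0.6,0,0,0,0],[0,0,0,0,0,0],[0,0,0,0,0,0]]'
python3 - <<'E'
from h import *
g=cam("wrist"); c,a,e=hexfit(g,np.array([.45,.282])); print(c,a,e); view(g,c,"B1.png"); print(g["position"])
a=cv2.imread("pics/A1.png");b=cv2.imread("pics/B1.png");o=cv2.resize(np.vstack([a,b]),None,fx=.75,fy=.75); cv2.imwrite("pics/AB1.png",o)
E
```

```text
[0.65214114 0.17135063] 43.861846701379605 0.07421076623138725
[0.64323737 0.16738291 0.3470577 ]
clock: 8.52
position: [0.4814, 0.1934, 0.1558]
ee_rot: [2.219, 2.223, 0.001]
force: [1.1, -0.3, -0.7]
width: 1.0
gripper_force: 0.0
clock: 8.85
position: [0.4515, 0.1923, 0.1558]
ee_rot: [2.22, 2.22, 0.001]
force: [0.8, 0.7, 0.7]
width: 0.998
gripper_force: 0.0
[0.44857552 0.28036174] 18.251293082846665 0.0752075062104017
[0.45096122 0.27739499 0.34660273]
```

View pics/AB1.png

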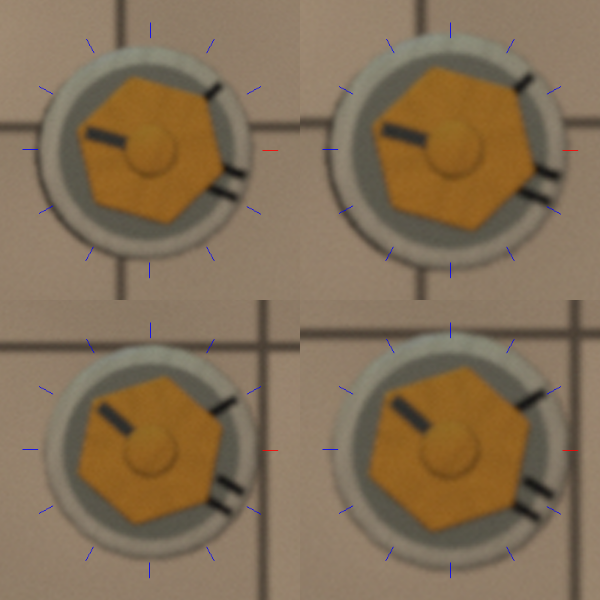

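A (top): rib at 164°, single ridge ~42°, pair ~-21°. B (bottom): rib at 138°, single ~31°, pair ~-31°. I'm refining the ridges numerically and moving over B.

```bash
cat >> h.py <<'E'
def ridges(im,c=(0,0)):
    """im: rect at z=.092 (400 px/90 mm, BGR); returns blobs (angle deg, radius mm, area)"""
    d=im.max(2).astype(int); n=im.shape[0]; s=90./n; jj,ii=np.mgrid[:n,:n]; X=(ii-n/2)*s-c[0]; Y=(n/2-jj)*s-c[1]; r=np.hypot(X,Y)
    m=((d<65)&(r>24)&(r<35)).astype(np.uint8); k,l,st,ce=cv2.connectedComponentsWithStats(m)
    return [(round(float(np.degrees(np.arctan2(Y[l==i].mean(),X[l==i].mean()))),1),round(float(r[l==i].mean()),1),int(st[i,4])) for i in range(1,k) if st[i,4]>40]
E
python3 - <<'E'
from h import *
for n in "AB":
    print(n,ridges(cv2.imread(f"pics/{n}1.png")[:,400:]))
E
python3 -m handwheel '[[1,-0.15,0,0,0,0],[1,0,0,0,0,0],[1,0,0,0,0,0],[1,0,0,0,0,0],[0.4,0,0,0,0,0],[0,0,0,0,0,-1],[0,0,0,0,0,-1],[0,0,0,0,0,-1]]'
python3 -m handwheel '[[0,0,0,0,0,-1],[0,0,0,0,0,-1],[0,0,0,0,0,-1],[0,0,0,0,0,-1],[0,0,0,0,0,-1],[0,0,0,0,0,-1],[0,0,0,0,0,-1],[0,0,0,0,0,-1]]'
python3 -m handwheel '[[0,0,0,0,0,-1],[0,0,0,0,0,0],[0,0,0,0,0,0],[0,0,0,0,0,0]]'
python3 -c "
from h import *
o=observe();M=Rm(o['ee_rot']);print(o['position'],np.degrees(np.arctan2(M[1,0],M[0,0])),o['joints'])"
```

```text
A [(42.4, 29.4, 281), (-13.1, 29.6, 388), (-28.9, 28.3, 512)]
B [(31.8, 28.0, 473), (-23.1, 28.3, 539), (-39.1, 28.8, 440)]
clock: 9.57
position: [0.4491, 0.2802, 0.1549]
ee_rot: [1.974, 2.444, -0.0]
force: [0.4, -0.2, 0.5]
width: 0.999
gripper_force: 0.0
clock: 10.23
position: [0.4493, 0.2798, 0.1549]
ee_rot: [1.225, 2.893, -0.001]
force: [1.0, 0.1, 0.7]
width: 0.998
gripper_force: 0.0
clock: 10.57
position: [0.4488, 0.2802, 0.155]
ee_rot: [-1.131, -2.931, 0.0]
force: [-0.2, 1.0, 0.7]
width: 1.001
gripper_force: 0.0
[0.44880471 0.28019387 0.15496819] 137.8075980257712 [-0.01061105  0.46619511 -0.88773424  1.80717878  0.40993218  1.06458936
 -0.21590663]
```

```bash
python3 -m handwheel '[[0,0,1,0,0,0],[0,0,1,0,0,0],[0,0,0.95,0,0,0],[0,0,0,0,0,0]]'
python3 -m handwheel '[[0,0,0,0,0,0],[0,0,0,0,0,0],[0,0,0,0,0,0],[0,0,0,0,0,0],[0,0,0,0,0,0],[0,0,0,0,0,0],[0,0,0,0,0,0],[0,0,0,0,0,0]]' 0 40
python3 -m handwheel '[[0,0,0,0,0,0.5],[0,0,0,0,0,0.5],[0,0,0,0,0,0.5],[0,0,0,0,0,0.5],[0,0,0,0,0,0],[0,0,0,0,0,0]]'
python3 -c "
from h import *
o=observe();M=Rm(o['ee_rot']);print(o['position'],np.degrees(np.arctan2(M[1,0],M[0,0])),o['ft_torque'],o['joints'])"
```

```text
clock: 10.9
position: [0.4471, 0.2787, 0.0931]
ee_rot: [-1.128, -2.93, 0.007]
force: [0.0, -0.3, -0.4]
width: 0.998
gripper_force: 0.0
clock: 11.57
position: [0.4485, 0.2806, 0.0963]
ee_rot: [1.126, 2.933, 0.0]
force: [-1.1, 0.8, -0.7]
width: 0.472
gripper_force: 0.0
clock: 12.07
position: [0.4484, 0.2806, 0.0962]
ee_rot: [1.326, 2.848, -0.0]
force: [0.2, -0.4, -0.5]
width: 0.037
gripper_force: 0.0
[0.44840641 0.2805856  0.0961588 ] 130.04849187473206 [ 0.05299801 -0.13148233 -0.01154405] [-0.07397597  0.51953626 -0.80817824  1.87773532  0.46061098  0.94072537
 -0.39693179]
```

The fingers closed past the nut width, so I need to look.

Run:
```python
from h import *
a=cam("wrist")["image"];b=cam("scene")["image"]
cv2.imwrite("pics/ws.png",np.hstack([cv2.resize(a,(400,300)),cv2.resize(b[60:252,200:456],(400,300),interpolation=cv2.INTER_CUBIC)])[:,:,::-1])
print(observe()["width"],observe()["gripper_force"])
```

```text
0.007010785258612522 0.0
```

View pics/ws.png

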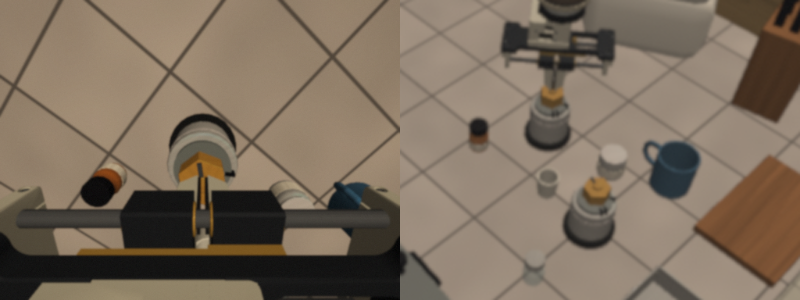

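Run:
```python
from h import *
o=observe(); print(o["position"])
out=[]
for n in ("wrist","scene"):
    g=cam(n); im=g["image"].copy()
    M=Rm(o["ee_rot"])
    pts=[(o["position"],(255,0,0)),(o["position"]-.019*M[:,2],(255,0,255)),((.4486,.2804,.122),(0,255,0)),((.4486,.2804,.0),(0,255,255))]
    s=6; big=cv2.resize(im,None,fx=s,fy=s,interpolation=cv2.INTER_CUBIC)
    for p,c in pts:
        u,v=proj(g,p); print(n,u,v); cv2.circle(big,(int(u*s),int(v*s)),5,c,-1)
    u,v=proj(g,pts[1][0]); u,v=int(u*s),int(v*s); u=min(max(u,200),512*s-200); v=min(max(v,250),384*s-250)
    out.append(big[v-250:v+250,u-200:u+200])
cv2.imwrite("pics/ws2.png",np.hstack(out)[:,:,::-1])
```

```text
[0.44837717 0.28056812 0.09611752]
wrist 258.7127452868314 220.36516505566615
wrist 258.6498594376879 231.35305878470194
wrist 258.7134934764659 236.22937777530836
wrist 258.9746499216502 185.3592907596058
scene 296.5235921823181 123.00207977093994
scene 297.0879802201873 118.18513507690437
scene 297.3118643074382 116.47682839537701
scene 293.8930413876349 145.6570376625248
```

View pics/ws2.png

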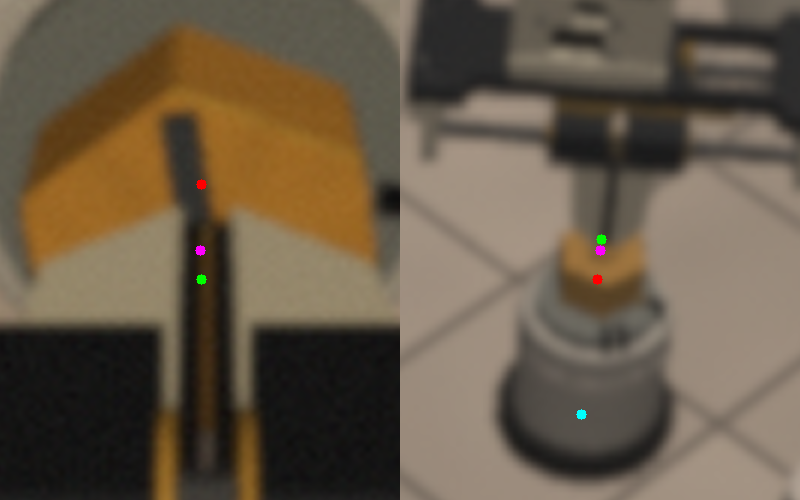

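The tips in the wrist picture project about 30 mm above the reported TCP (they end at the nut's top). I'll raise, reopen and realign, then go 28 mm lower, which is outside the shoulder and so safe either way, and close gently as a test.

```bash
python3 -m handwheel '[[0,0,-1,0,0,0],[0,0,-1,0,0,0],[0,0,0,0,0,-1],[0,0,0,0,0,-1],[0,0,0,0,0,0],[0,0,0,0,0,0],[0,0,0,0,0,0],[0,0,0,0,0,0]]' 1 10
python3 -m handwheel '[[0,0,0,0,0,0],[0,0,0,0,0,0],[0,0,0,0,0,0],[0,0,0,0,0,0],[0,0,0,0,0,0],[0,0,0,0,0,0],[0,0,0,0,0,0],[0,0,0,0,0,0]]'
python3 - <<'E'
from h import *
o=observe(); g=cam("wrist"); M=Rm(o["ee_rot"]); print(o["width"],o["position"],np.degrees(np.arctan2(M[1,0],M[0,0])))
s=1.5; im=cv2.resize(g["image"],None,fx=s,fy=s)[:,:,::-1].copy()
for dz,c in ((0,(0,0,255)),(.03,(0,255,0))):
  for y in (-.065,-.046,.046,.065):
    for x in (-.0095,.0095):
      u,v=proj(g,o["position"]+M@np.array([x,y,-dz])); cv2.circle(im,(int(u*s),int(v*s)),3,c,-1)
cv2.imwrite("pics/tips.png",im)
E
```

```text
clock: 12.93
position: [0.4482, 0.2805, 0.1359]
ee_rot: [-1.128, -2.932, 0.001]
force: [0.2, -0.1, -0.2]
width: 0.536
gripper_force: 0.0
clock: 13.6
position: [0.4484, 0.2806, 0.1361]
ee_rot: [1.126, 2.933, 0.0]
force: [-0.3, 0.4, 0.1]
width: 1.0
gripper_force: 0.0
0.9998398806863278 [0.44837816 0.28060069 0.13612095] 137.98711887810208
```

View pics/tips.png

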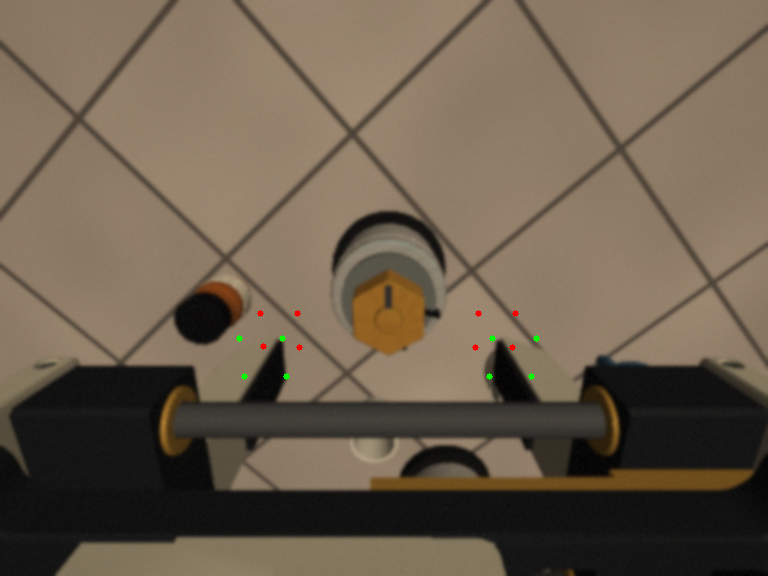

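The green dots (tips assumed 30 mm above the reported TCP) land exactly on the finger ends at (282,339) and (492,339). So the real tip is 30 mm behind the reported point, and I'll use that offset from here.

```bash
python3 -m handwheel '[[0,0,1,0,0,0],[0,0,1,0,0,0],[0,0,1,0,0,0],[0,0,0.45,0,0,0],[0,0,0,0,0,0],[0,0,0,0,0,0]]'
python3 -m handwheel '[[0,0,0,0,0,0],[0,0,0,0,0,0],[0,0,0,0,0,0],[0,0,0,0,0,0],[0,0,0,0,0,0],[0,0,0,0,0,0],[0,0,0,0,0,0],[0,0,0,0,0,0]]' 0 10
python3 -m handwheel '[[0,0,0,0,0,0],[0,0,0,0,0,0],[0,0,0,0,0,0],[0,0,0,0,0,0],[0,0,0,0,0,0],[0,0,0,0,0,0],[0,0,0,0,0,0],[0,0,0,0,0,0]]' 0 40
```

```text
clock: 14.15
position: [0.4482, 0.2808, 0.0673]
ee_rot: [-1.125, -2.933, 0.0]
force: [0.2, 0.1, 1.0]
width: 1.001
gripper_force: 0.0
clock: 14.82
position: [0.4484, 0.2805, 0.0671]
ee_rot: [1.126, 2.933, -0.0]
force: [0.6, 0.2, -0.0]
width: 0.468
gripper_force: 0.0
clock: 15.48
position: [0.4481, 0.2803, 0.0671]
ee_rot: [-1.126, -2.933, 0.001]
force: [-2.7, -3.1, 5.2]
width: 0.434
gripper_force: 40.0
```

```bash
for i in 1; do
python3 -m handwheel '[[0,0,0,0,0,1],[0,0,0,0,0,1],[0,0,0,0,0,1],[0,0,0,0,0,1],[0,0,0,0,0,1],[0,0,0,0,0,1],[0,0,0,0,0,1],[0,0,0,0,0,1]]'; done
python3 -m handwheel '[[0,0,0,0,0,1],[0,0,0,0,0,1],[0,0,0,0,0,1],[0,0,0,0,0,1],[0,0,0,0,0,1],[0,0,0,0,0,1],[0,0,0,0,0,1],[0,0,0,0,0,1]]'
python3 -m handwheel '[[0,0,0,0,0,1],[0,0,0,0,0,1],[0,0,0,0,0,1],[0,0,0,0,0,1],[0,0,0,0,0,1],[0,0,0,0,0,1],[0,0,0,0,0,1],[0,0,0,0,0,1]]'
python3 -m handwheel '[[0,0,0,0,0,1],[0,0,0,0,0,1],[0,0,0,0,0,0],[0,0,0,0,0,0]]'
python3 -c "
from h import *
o=observe();M=Rm(o['ee_rot']);print(o['position'],np.degrees(np.arctan2(M[1,0],M[0,0])),o['ft_torque'],o['joints'])"
```

```text
clock: 16.15
position: [0.4488, 0.2807, 0.0671]
ee_rot: [1.895, 2.506, 0.001]
force: [0.6, -2.5, 1.2]
width: 0.428
gripper_force: 40.0
clock: 16.82
position: [0.4495, 0.2807, 0.0671]
ee_rot: [2.512, 1.886, 0.002]
force: [2.8, -1.9, -0.3]
width: 0.432
gripper_force: 40.0
clock: 17.48
position: [0.4501, 0.2803, 0.0671]
ee_rot: [2.935, 1.12, 0.004]
force: [4.2, -2.2, -1.5]
width: 0.428
gripper_force: 40.0
clock: 17.82
position: [0.4502, 0.2801, 0.0671]
ee_rot: [3.005, 0.915, 0.004]
force: [4.6, -3.0, -0.6]
width: 0.436
gripper_force: 40.0
[0.4502138  0.28013149 0.06712956] 33.88809383691872 [-0.56854575 -0.94362106 -0.22847706] [-0.39501893  0.45728521 -0.35175155  1.92965999  0.21821336  0.78931375
 -1.84712198]
```

```bash
python3 -m handwheel '[[0,0,0,0,0,0],[0,0,0,0,0,0],[0,0,0,0,0,0],[0,0,0,0,0,0],[0,0,0,0,0,0],[0,0,-1,0,0,0],[0,0,-1,0,0,0],[0,0,-1,0,0,0]]' 1
python3 -m handwheel '[[-1,0,-1,0,0,0],[-1,0,-0.4,0,0,0],[-1,0,0,0,0,0],[-1,0,0,0,0,0],[-0.4,0,0,0,0,0],[0,0,0,0,0,0],[0,0,0,0,0,0]]'
cat >> h.py <<'E'
def meas(c0,name):
    g=cam("wrist"); c,a,e=hexfit(g,np.array(c0)); view(g,c,name)
    return c,a,e,ridges(cv2.imread("pics/"+name)[:,400:])
E
python3 -c "
from h import *
print(observe()['position']);print(meas((.45,.281),'B2.png'))"
```

```text
clock: 18.48
position: [0.4479, 0.2806, 0.1276]
ee_rot: [3.004, 0.919, -0.002]
force: [0.3, -0.5, -0.0]
width: 0.959
gripper_force: 0.0
clock: 19.07
position: [0.376, 0.2318, 0.1554]
ee_rot: [-3.004, -0.918, -0.002]
force: [0.5, -0.3, -0.5]
width: 1.004
gripper_force: 0.0
[0.37602926 0.23178349 0.15540895]
(array([0.44858033, 0.28033751]), np.float64(33.85553088520066), np.float64(0.07679211039999582), [(31.7, 29.0, 339), (-23.3, 29.1, 391), (-39.4, 28.1, 518)])
```

B's nut is 2.1° short and the canister is unmoved. I'll finish it with a short second grip.

```bash
python3 -m handwheel '[[1,0,0,0,0,0],[1,0,0,0,0,0],[1,0,0,0,0,0],[1,0,0,0,0,0],[0.4,0,0,0,0,0],[0,0,1,0,0,0],[0,0,1,0,0,0],[0,0,1,0,0,0]]'
python3 -m handwheel '[[0,0,1,0,0,0],[0,0,0.4,0,0,0],[0,0,0,0,0,0],[0,0,0,0,0,0]]'
python3 -m handwheel '[[0,0,0,0,0,0],[0,0,0,0,0,0],[0,0,0,0,0,0],[0,0,0,0,0,0],[0,0,0,0,0,0],[0,0,0,0,0,0],[0,0,0,0,0,0],[0,0,0,0,0,0]]' 0 40
python3 -m handwheel '[[0,0,0,0,0,0],[0,0,0,0,0,0],[0,0,0,0,0,0],[0,0,0,0,0,0.25],[0,0,0,0,0,0.25],[0,0,0,0,0,0],[0,0,0,0,0,0]]'
python3 -m handwheel '[[0,0,0,0,0,0],[0,0,0,0,0,0],[0,0,0,0,0,0],[0,0,0,0,0,0],[0,0,0,0,0,0],[0,0,-1,0,0,0],[0,0,-1,0,0,0],[0,0,-1,0,0,0]]' 1
python3 -m handwheel '[[-1,0,-1,0,0,0],[-1,0,-0.4,0,0,0],[-1,0,0,0,0,0],[-1,0,0,0,0,0],[-0.4,0,0,0,0,0],[0,0,0,0,0,0],[0,0,0,0,0,0]]'
python3 -c "
from h import *
print(observe()['position'],observe()['ee_rot'],observe()['joints']);print(meas((.45,.281),'B3.png'))"
```

```text
clock: 19.78
position: [0.4489, 0.2812, 0.0942]
ee_rot: [-3.004, -0.918, -0.001]
force: [0.1, 0.1, -0.1]
width: 1.003
gripper_force: 0.0
clock: 20.12
position: [0.4484, 0.2809, 0.0672]
ee_rot: [-3.004, -0.919, 0.001]
force: [-0.5, 1.1, 1.0]
width: 1.0
gripper_force: 0.0
clock: 20.78
position: [0.4484, 0.2806, 0.0672]
ee_rot: [3.004, 0.918, 0.0]
force: [0.5, 0.4, 0.5]
width: 0.467
gripper_force: 0.0
clock: 21.37
position: [0.4491, 0.2794, 0.0672]
ee_rot: [3.019, 0.863, 0.001]
force: [2.4, -4.6, 1.2]
width: 0.431
gripper_force: 40.0
clock: 22.03
position: [0.4479, 0.2806, 0.1276]
ee_rot: [-3.02, -0.866, 0.002]
force: [0.6, -0.2, 0.4]
width: 0.963
gripper_force: 0.0
clock: 22.62
position: [0.3744, 0.2343, 0.1554]
ee_rot: [-3.02, -0.866, -0.002]
force: [-0.7, -0.9, -0.2]
width: 1.004
gripper_force: 0.0
[0.3743502  0.23434711 0.15538713] [-3.01976751e+00 -8.65555080e-01 -1.65513691e-03] [-0.33209298  0.21310406 -0.40503542  2.0255876   0.10515896  0.92130451
 -1.8050714 ]
(array([0.44859875, 0.28034082]), np.float64(31.90052754630923), np.float64(0.07787988177646202), [(32.1, 29.0, 349), (-23.2, 28.9, 438), (-39.3, 28.2, 499)])
```

```bash
cat >> h.py <<'E'
def yaw(): M=Rm(observe()['ee_rot']); return np.degrees(np.arctan2(M[1,0],M[0,0]))
def need(x,y,z=None,yw=None):
    o=observe(); M=Rm(o['ee_rot']); p=np.array(o['position']); t=np.array([x,y,p[2] if z is None else z])
    print("pos",p.round(4),"yaw",round(yaw(),2),"shift units",(M.T@(t-p)/.02).round(2), "turn units" ,None if yw is None else round(-(((yw-yaw())+180)%360-180)/4,2),"j",o['joints'].round(2))
E
python3 -m handwheel '[[0,0,0,0,0,-1],[0,0,0,0,0,-1],[0,0,0,0,0,-1],[0,0,0,0,0,-1],[0,0,0,0,0,-1],[0,0,0,0,0,-1],[0,0,0,0,0,-1],[0,0,0,0,0,-1]]'
python3 -m handwheel '[[0,0,0,0,0,-1],[0,0,0,0,0,-1],[0,0,0,0,0,-1],[0,0,0,0,0,-1],[0,0,0,0,0,-1],[0,0,0,0,0,-1],[0,0,0,0,0,-1],[0,0,0,0,0,-1]]'
python3 -m handwheel '[[0,0,0,0,0,-1],[0,0,0,0,0,-1],[0,0,0,0,0,-1],[0,0,0,0,0,-1],[0,0,0,0,0,-1],[0,0,0,0,0,-1],[0,0,0,0,0,-1],[0,0,0,0,0,-1]]'
python3 -m handwheel '[[0,0,0,0,0,-1],[0,0,0,0,0,-1],[0,0,0,0,0,-1],[0,0,0,0,0,-1],[0,0,0,0,0,-1],[0,0,0,0,0,-1],[0,0,0,0,0,-1],[0,0,0,0,0,-1]]'
python3 -m handwheel '[[-1,0.8,0,0,0,-1],[-1,0,0,0,0,0],[-1,0,0,0,0,0],[-1,0,0,0,0,0],[-1,0,0,0,0,0],[-1,0,0,0,0,0],[-1,0,0,0,0,0],[-1,0,0,0,0,0]]'
python3 -m handwheel '[[-1,0,0,0,0,0],[-1,0,0,0,0,0],[-1,0,0,0,0,0],[-1,0,0,0,0,0],[-1,0,0,0,0,0],[-1,0,0,0,0,0],[0,0,0,0,0,0],[0,0,0,0,0,0]]'
python3 -c "
from h import *
need(.6521,.1714,.067,163.86)"
```

```text
clock: 23.33
position: [0.3748, 0.2349, 0.155]
ee_rot: [-2.661, -1.669, -0.001]
force: [0.3, -0.9, -0.8]
width: 0.998
gripper_force: 0.0
clock: 24.0
position: [0.3748, 0.2349, 0.155]
ee_rot: [-2.098, -2.337, -0.001]
force: [0.7, -0.4, -0.1]
width: 0.999
gripper_force: 0.0
clock: 24.67
position: [0.3748, 0.2349, 0.155]
ee_rot: [-1.373, -2.825, -0.002]
force: [-0.3, 0.7, 0.1]
width: 0.999
gripper_force: 0.0
clock: 25.33
position: [0.3748, 0.2348, 0.1551]
ee_rot: [-0.541, -3.094, -0.002]
force: [-0.1, 0.1, -0.2]
width: 1.001
gripper_force: 0.0
clock: 26.0
position: [0.5346, 0.2036, 0.1546]
ee_rot: [-0.439, -3.11, -0.001]
force: [-0.5, -0.4, 0.6]
width: 0.998
gripper_force: 0.0
clock: 26.67
position: [0.6492, 0.17, 0.1538]
ee_rot: [-0.441, -3.109, -0.001]
force: [0.2, 0.4, -0.9]
width: 1.001
gripper_force: 0.0
pos [0.6492 0.17   0.1538] yaw 163.86 shift units [-0.13  0.1   4.34] turn units -0.0 j [ 0.07  0.64 -0.67  1.46  0.41  1.19  0.63]
```

```bash
python3 -m handwheel '[[-0.13,0.1,1,0,0,0],[0,0,1,0,0,0],[0,0,1,0,0,0],[0,0,1,0,0,0],[0,0,0.34,0,0,0],[0,0,0,0,0,0],[0,0,0,0,0,0]]'
python3 -m handwheel '[[0,0,0,0,0,0],[0,0,0,0,0,0],[0,0,0,0,0,0],[0,0,0,0,0,0],[0,0,0,0,0,0],[0,0,0,0,0,0],[0,0,0,0,0,0],[0,0,0,0,0,0]]' 0 40
python3 -m handwheel '[[0,0,0,0,0,0],[0,0,0,0,0,0],[0,0,0,0,0,0],[0,0,0,0,0,0],[0,0,0,0,0,0.35],[0,0,0,0,0,1],[0,0,0,0,0,1],[0,0,0,0,0,1]]'
python3 -m handwheel '[[0,0,0,0,0,1],[0,0,0,0,0,1],[0,0,0,0,0,1],[0,0,0,0,0,1],[0,0,0,0,0,1],[0,0,0,0,0,1],[0,0,0,0,0,1],[0,0,0,0,0,1]]'
python3 -m handwheel '[[0,0,0,0,0,1],[0,0,0,0,0,1],[0,0,0,0,0,1],[0,0,0,0,0,1],[0,0,0,0,0,1],[0,0,0,0,0,1],[0,0,0,0,0,1],[0,0,0,0,0,1]]'
python3 -m handwheel '[[0,0,0,0,0,1],[0,0,0,0,0,1],[0,0,0,0,0,1],[0,0,0,0,0,1],[0,0,0,0,0,1],[0,0,0,0,0,1],[0,0,0,0,0,1],[0,0,0,0,0,1]]'
python3 -m handwheel '[[0,0,0,0,0,1],[0,0,0,0,0,1],[0,0,0,0,0,1],[0,0,0,0,0,0],[0,0,0,0,0,0]]'
python3 -c "
from h import *
need(.6521,.1714,.067,42.2)"
```

```text
clock: 27.25
position: [0.6508, 0.1723, 0.0688]
ee_rot: [-0.437, -3.111, -0.001]
force: [-0.3, 0.4, 0.1]
width: 0.999
gripper_force: 0.0
clock: 27.92
position: [0.651, 0.1716, 0.0683]
ee_rot: [0.438, 3.111, -0.0]
force: [-0.4, 0.3, 0.3]
width: 0.471
gripper_force: 0.0
clock: 28.58
position: [0.651, 0.1713, 0.0683]
ee_rot: [0.804, 3.037, -0.001]
force: [-2.2, -2.7, 2.0]
width: 0.433
gripper_force: 40.0
clock: 29.25
position: [0.6518, 0.1721, 0.0683]
ee_rot: [1.609, 2.697, 0.002]
force: [1.9, -0.8, -0.7]
width: 0.43
gripper_force: 40.0
clock: 29.92
position: [0.6528, 0.1723, 0.0684]
ee_rot: [2.29, 2.149, 0.005]
force: [6.3, -0.4, -3.2]
width: 0.43
gripper_force: 40.0
clock: 30.58
position: [0.6535, 0.1716, 0.0683]
ee_rot: [2.794, 1.433, 0.007]
force: [6.7, -1.8, -5.3]
width: 0.432
gripper_force: 40.0
clock: 31.0
position: [0.6535, 0.1711, 0.0683]
ee_rot: [2.927, 1.136, 0.006]
force: [7.4, -2.4, -4.9]
width: 0.432
gripper_force: 40.0
pos [0.6535 0.1711 0.0683] yaw 42.44 shift units [-0.04 -0.06  0.07] turn units 0.06 j [-0.27  0.63 -0.11  1.57  0.08  0.94 -1.23]
```

```bash
python3 -m handwheel '[[0,0,0,0,0,0],[0,0,0,0,0,0],[0,0,0,0,0,0],[0,0,0,0,0,0],[0,0,0,0,0,0],[0,0,-1,0,0,0],[0,0,-1,0,0,0],[0,0,-1,0,0,0]]' 1
python3 -m handwheel '[[-1,0,-1,0,0,0],[-1,0,-0.4,0,0,0],[-1,0,0,0,0,0],[-1,0,0,0,0,0],[-0.4,0,0,0,0,0],[0,0,0,0,0,0],[0,0,0,0,0,0]]'
python3 -c "
from h import *
print(observe()['position']);print(meas((.652,.171),'A2.png'))
g=cam('top');np.set_printoptions(precision=4,suppress=True)
for l,z in (('lid_handle',.103),('lid_hinge',.06),('case',0)):
  for d in place_of(l,'top')[:2]: print(l,d['score'],onz(g,d['point'][0]*512,d['point'][1]*384,z))
g=cam('scene')
for l,z in (('lid_handle',.103),('lid_hinge',.06),('case',0)):
  for d in place_of(l,'scene')[:2]: print(l,d['score'],onz(g,d['point'][0]*512,d['point'][1]*384,z))
need(.53,-.06)
"
```

```text
clock: 31.67
position: [0.6505, 0.1718, 0.1287]
ee_rot: [-2.927, -1.141, 0.001]
force: [0.8, 0.5, -0.7]
width: 0.964
gripper_force: 0.0
clock: 32.25
position: [0.5866, 0.1125, 0.1566]
ee_rot: [-2.927, -1.14, -0.001]
force: [-0.1, -0.4, 0.7]
width: 0.999
gripper_force: 0.0
[0.58661845 0.11251452 0.15656902]
(array([0.65153539, 0.17076314]), np.float64(42.17651786309324), np.float64(0.07448122864823724), [(40.9, 29.1, 310), (-14.3, 29.0, 366), (-30.5, 28.2, 490)])
lid_handle 0.92 [ 0.5348 -0.1471  0.103 ]
lid_hinge 0.59 [ 0.5425 -0.1469  0.06  ]
lid_hinge 0.56 [ 0.5191 -0.353   0.06  ]
case 0.9 [ 0.5299 -0.2327  0.    ]
lid_handle 0.58 [ 0.5388 -0.143   0.103 ]
lid_hinge 0.59 [ 0.5135 -0.3527  0.06  ]
case 0.57 [ 0.5196 -0.2412  0.    ]
pos [0.5863 0.1123 0.1561] yaw 42.6 shift units [-7.9   4.44  0.  ] turn units None j [-0.19  0.43 -0.12  1.69  0.06  1.03 -1.16]
```

Both nuts are hand-tight (A: 42.2° against ridge 40.8°; B: 31.9° against 31.9°). Next is the lid, starting with a close look at the knob.

```bash
python3 -m handwheel '[[0,0,0,0,0,-1],[0,0,0,0,0,-1],[0,0,0,0,0,-1],[0,0,0,0,0,-1],[0,0,0,0,0,-1],[0,0,0,0,0,-1],[0,0,0,0,0,-1],[0,0,0,0,0,-1]]'
python3 -m handwheel '[[0,0,0,0,0,-1],[0,0,0,0,0,-1],[0,0,0,0,0,-1],[-1,-1,0,0,0,-0.1],[-1,-0.75,0,0,0,0],[-1,0,0,0,0,0],[-1,0,0,0,0,0],[-1,0,0,0,0,0]]'
python3 -m handwheel '[[-1,0,0,0,0,0],[-1,0,0,0,0,0],[-1,0,0,0,0,0],[-1,0,0,0,0,0],[-1,0,0,0,0,0],[-1,0,0,0,0,0],[-1,0,0,0,0,0],[-1,0,0,0,0,0]]'
python3 -m handwheel '[[-1,0,0,0,0,0],[-1,0,0,0,0,0],[-1,0,0,0,0,0],[-1,0,0,0,0,0],[-0.5,0,0,0,0,0],[0,0,0,0,0,0],[0,0,0,0,0,0]]'
python3 - <<'E'
from h import *
np.set_printoptions(precision=4,suppress=True)
need(.535,-.145,.061,87)
g=cam("wrist")
for d in place_of("lid_handle","wrist")[:2]: print(d["score"],onz(g,d["point"][0]*512,d["point"][1]*384,.103))
r=rect(g,(.535,-.145),.111); m=(r.max(2)<50).astype(np.uint8); k,l,st,ce=cv2.connectedComponentsWithStats(m)
for i in range(1,k):
    if st[i,4]>500: print(ce[i]/6000*[1,-1]+[.535-.045,-.145+.045],st[i,2:]/6)
save(g,"k.png",scale=1.5)
E
```

```text
clock: 33.37
position: [0.5862, 0.1121, 0.1563]
ee_rot: [2.496, 1.908, -0.0]
force: [0.6, -0.1, 1.0]
width: 1.0
gripper_force: 0.0
clock: 34.03
position: [0.5456, 0.0134, 0.1565]
ee_rot: [2.279, 2.162, 0.0]
force: [-0.3, 0.5, -0.4]
width: 1.001
gripper_force: 0.0
clock: 34.7
position: [0.5374, -0.1466, 0.1564]
ee_rot: [2.279, 2.162, 0.0]
force: [0.3, 0.1, 0.4]
width: 0.999
gripper_force: 0.0
clock: 35.28
position: [0.5327, -0.2349, 0.1562]
ee_rot: [-2.279, -2.161, -0.001]
force: [0.4, 0.6, -0.5]
width: 0.999
gripper_force: 0.0
pos [ 0.5327 -0.2349  0.1562] yaw 86.95 shift units [ 4.49 -0.12  4.76] turn units -0.01 j [ 0.47  0.41 -0.21  1.72  0.1   1.02  0.18]
0.64 [ 0.5346 -0.1457  0.103 ]
[ 0.5356 -0.1145] [  62.8333   13.8333 2426.    ]
[ 0.5324 -0.1463] [  26.3333   26.3333 3255.1667]
```

View pics/k.png

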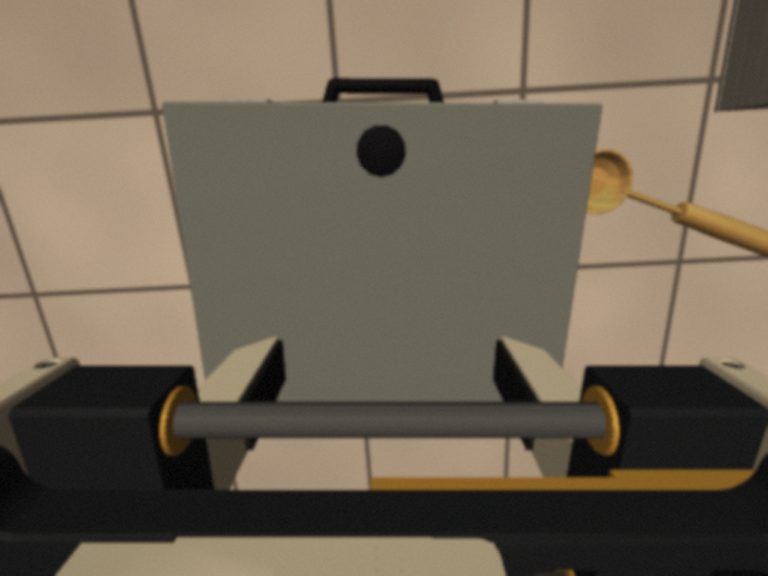

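Wrist view: the knob is at (381,150) px and the lid's free edge lies square to the tool at row ~103. I'm moving to grip the knob and computing the arc rows.

```bash
python3 -m handwheel '[[1,-0.25,0,0,0,0],[1,0,0,0,0,0],[1,0,0,0,0,0],[1,0,0,0,0,0],[0.43,0,0,0,0,0],[0,0,1,0,0,0],[0,0,1,0,0,0],[0,0,1,0,0,0]]'
python3 -m handwheel '[[0,0,1,0,0,0],[0,0,0.86,0,0,0],[0,0,0,0,0,0],[0,0,0,0,0,0]]'
python3 -m handwheel '[[0,0,0,0,0,0],[0,0,0,0,0,0],[0,0,0,0,0,0],[0,0,0,0,0,0],[0,0,0,0,0,0],[0,0,0,0,0,0],[0,0,0,0,0,0],[0,0,0,0,0,0]]' 0 25
python3 -m handwheel '[[0,0,0,0,0,0],[0,0,0,0,0,0],[0,0,0,0,0,0],[0,0,0,0,0,0],[0,0,0,0,0,0],[0,0,0,0,0,0]]'
python3 - <<'E'
from h import *
need(.5324,-.1463,.059)
N=24
def tcp(i):
    th=1.8*i/N; t=np.radians(30)*i/N
    s=.21*np.cos(th)-.043*np.sin(th); z=.21*np.sin(th)+.043*np.cos(th)
    return np.array([s+.044*np.sin(t),z-.044*np.cos(t)]),t
for i in range(N):
    a,t=tcp(i); b,_=tcp(i+1); d=b-a
    x=d[0]*np.cos(t)+d[1]*np.sin(t); zz=d[0]*np.sin(t)-d[1]*np.cos(t)
    print([round(x/.02,2),0,round(zz/.02,2),0,.31,0],end=",")
E
```

```text
clock: 36.05
position: [0.5329, -0.1459, 0.0961]
ee_rot: [2.276, 2.163, 0.001]
force: [0.1, -0.1, -0.0]
width: 0.999
gripper_force: 0.0
clock: 36.38
position: [0.5319, -0.1462, 0.0588]
ee_rot: [-2.277, -2.162, 0.001]
force: [-0.1, 0.3, 0.0]
width: 1.003
gripper_force: 0.0
clock: 37.05
position: [0.5324, -0.1467, 0.0592]
ee_rot: [2.279, 2.162, 0.0]
force: [-0.1, 0.5, -0.1]
width: 0.469
gripper_force: 0.0
clock: 37.55
position: [0.5329, -0.1467, 0.0592]
ee_rot: [2.279, 2.162, 0.001]
force: [3.9, -0.4, -2.1]
width: 0.293
gripper_force: 25.0
pos [ 0.5329 -0.1467  0.0592] yaw 86.99 shift units [ 0.02 -0.02  0.01] turn units None j [ 0.33  0.48 -0.22  1.89  0.14  0.78 -0.02]
[np.float64(-0.14), 0, np.float64(-0.78), 0, 0.31, 0],[np.float64(-0.18), 0, np.float64(-0.77), 0, 0.31, 0],[np.float64(-0.22), 0, np.float64(-0.76), 0, 0.31, 0],[np.float64(-0.26), 0, np.float64(-0.74), 0, 0.31, 0],[np.float64(-0.3), 0, np.float64(-0.72), 0, 0.31, 0],[np.float64(-0.34), 0, np.float64(-0.7), 0, 0.31, 0],[np.float64(-0.38), 0, np.float64(-0.68), 0, 0.31, 0],[np.float64(-0.41), 0, np.float64(-0.66), 0, 0
[... 170 characters left out ...]
[np.float64(-0.54), 0, np.float64(-0.55), 0, 0.31, 0],[np.float64(-0.57), 0, np.float64(-0.51), 0, 0.31, 0],[np.float64(-0.6), 0, np.float64(-0.48), 0, 0.31, 0],[np.float64(-0.62), 0, np.float64(-0.45), 0, 0.31, 0],[np.float64(-0.64), 0, np.float64(-0.41), 0, 0.31, 0],[np.float64(-0.66), 0, np.float64(-0.37), 0, 0.31, 0],[np.float64(-0.68), 0, np.float64(-0.33), 0, 0.31, 0],[np.float64(-0.7), 0, np.float64(-0.29), 0, 0.31, 0],[np.float64(-0.71), 0, np.float64(-0.25), 0, 0.31, 0],[np.float64(-0.73), 0, np.float64(-0.21), 0, 0.31, 0],[np.float64(-0.74), 0, np.float64(-0.17), 0, 0.31, 0],[np.float64(-0.75), 0, np.float64(-0.13), 0, 0.31, 0],[np.float64(-0.75), 0, np.float64(-0.09), 0, 0.31, 0],
```

Knob gripped (27 mm). Swinging the lid.

```bash
python3 -m handwheel '[[-0.14,0,-0.78,0,0.31,0],[-0.18,0,-0.77,0,0.31,0],[-0.22,0,-0.76,0,0.31,0],[-0.26,0,-0.74,0,0.31,0],[-0.3,0,-0.72,0,0.31,0],[-0.34,0,-0.7,0,0.31,0],[-0.38,0,-0.68,0,0.31,0],[-0.41,0,-0.66,0,0.31,0]]'
python3 -m handwheel '[[-0.45,0,-0.63,0,0.31,0],[-0.48,0,-0.61,0,0.31,0],[-0.51,0,-0.58,0,0.31,0],[-0.54,0,-0.55,0,0.31,0],[-0.57,0,-0.51,0,0.31,0],[-0.6,0,-0.48,0,0.31,0],[-0.62,0,-0.45,0,0.31,0],[-0.64,0,-0.41,0,0.31,0]]'
```

```text
clock: 38.22
position: [0.5298, -0.1995, 0.1712]
ee_rot: [-2.187, -2.076, -0.192]
force: [5.8, -2.6, -7.8]
width: 0.294
gripper_force: 25.0
clock: 38.88
position: [0.5237, -0.3039, 0.2307]
ee_rot: [-2.086, -1.982, -0.368]
force: [1.7, 3.5, -3.0]
width: 0.295
gripper_force: 25.0
```

```bash
python3 -m handwheel '[[-0.66,0,-0.37,0,0.31,0],[-0.68,0,-0.33,0,0.31,0],[-0.7,0,-0.29,0,0.31,0],[-0.71,0,-0.25,0,0.31,0],[-0.73,0,-0.21,0,0.31,0],[-0.74,0,-0.17,0,0.31,0],[-0.75,0,-0.13,0,0.31,0],[-0.75,0,-0.09,0,0.31,0]]'
python3 -m handwheel '[[-0.2,0,0.05,0,0,0],[0,0,0,0,0,0],[0,0,0,0,0,0]]'
python3 - <<'E'
from h import *
a=cam("scene"); save(a,"s2.png",scale=1.5); print(observe()["force"])
E
```

```text
clock: 39.55
position: [0.517, -0.4233, 0.2178]
ee_rot: [-1.983, -1.882, -0.528]
force: [-1.4, 1.0, 2.9]
width: 0.293
gripper_force: 25.0
clock: 39.8
position: [0.5169, -0.4259, 0.2158]
ee_rot: [-1.984, -1.882, -0.528]
force: [-3.9, 0.3, 10.7]
width: 0.291
gripper_force: 25.0
[-4.47049677  0.25373004 10.26219575]
```

View pics/s2.png

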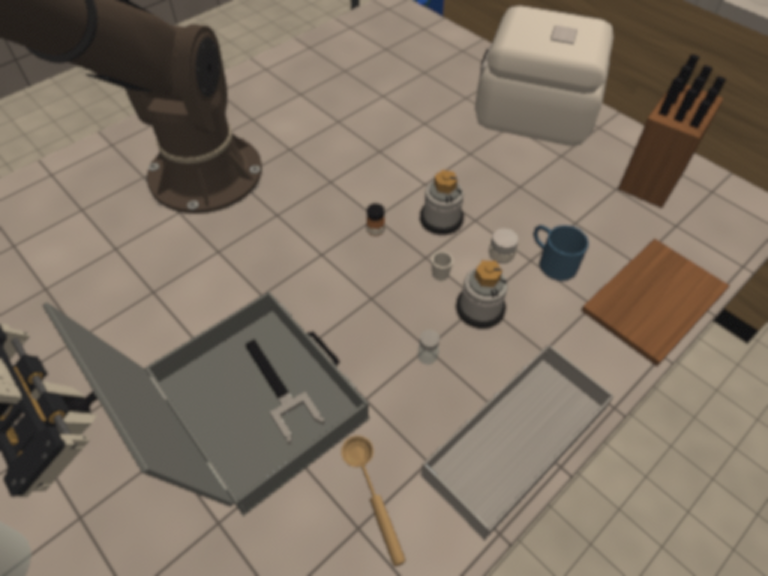

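The lid is open and leaning back; the wrench lies in the case with its handle at (265,365) px and its jaw pointing to the lower right. I'll confirm the stop with a small extra push, then release.

```bash
python3 -m handwheel '[[-0.3,0,0.15,0,0,0],[0,0,0,0,0,0],[0,0,0,0,0,0]]'
python3 -m handwheel '[[-0.2,0,0.1,0,0,0],[0,0,0,0,0,0],[0,0,0,0,0,0]]'
```

```text
clock: 40.1
position: [0.5169, -0.4275, 0.213]
ee_rot: [-1.979, -1.884, -0.531]
force: [-9.0, 5.3, 23.3]
width: 0.291
gripper_force: 25.0
clock: 40.35
position: [0.5168, -0.429, 0.2103]
ee_rot: [-1.978, -1.884, -0.532]
force: [-11.1, 7.8, 27.8]
width: 0.29
gripper_force: 25.0
```

At the stop. Releasing the knob, retreating, untilting and crossing over the lid to view the wrench.

```bash
python3 -m handwheel '[[0.3,0,-0.15,0,0,0],[0,0,0,0,0,0],[0,0,0,0,0,0],[0,0,0,0,0,0],[0,0,0,0,0,0],[0,0,0,0,0,0],[0,0,0,0,0,0]]' 1
python3 -m handwheel '[[0,0,-0.5,0,0,0],[0,0,-1,0,0,0],[0,0,-1,0,0,0],[0,0,-1,0,0,0],[0,0,-1,0,0,0],[0,0,-1,0,0,0],[0,0,-1,0,0,0]]'
python3 -m handwheel '[[0,0,-0.5,0,-1,0],[0,0,-0.5,0,-1,0],[0,0,-0.5,0,-1,0],[0,0,0,0,-1,0],[0,0,0,0,-1,0],[0,0,0,0,-1,0],[0,0,0,0,-1,0],[0,0,0,0,-0.44,0]]'
python3 -c "
from h import *
need(.53,-.32,.33,90);print(observe()['ee_rot'])"
```

```text
clock: 40.93
position: [0.5174, -0.4286, 0.2101]
ee_rot: [-1.985, -1.882, -0.527]
force: [-0.6, -0.9, -0.3]
width: 0.747
gripper_force: 0.0
clock: 41.52
position: [0.513, -0.4911, 0.3205]
ee_rot: [-1.993, -1.885, -0.527]
force: [-2.3, 4.9, -5.0]
width: 1.002
gripper_force: 0.0
clock: 42.18
position: [0.5129, -0.5009, 0.3489]
ee_rot: [2.271, 2.156, -0.001]
force: [0.3, -0.7, 0.1]
width: 0.994
gripper_force: 0.0
pos [ 0.5129 -0.5009  0.3489] yaw 87.02 shift units [9.08 0.38 0.88] turn units -0.74 j [ 0.83  0.55 -0.26  1.02  0.14  1.57  0.56]
[ 2.27137225e+00  2.15634688e+00 -1.43805895e-03]
```

```bash
python3 -m handwheel '[[1,0.38,0,0,0,-0.74],[1,0,0,0,0,0],[1,0,0,0,0,0],[1,0,0,0,0,0],[1,0,0,0,0,0],[1,0,0,0,0,0],[1,0,0,0,0,0],[1,0,0,0,0,0]]'
python3 -m handwheel '[[1,0,0,0,0,0],[0,0,0.5,0,0,0],[0,0,0.5,0,0,0],[0,0,0,0,0,0],[0,0,0,0,0,0]]'
python3 - <<'E'
from h import *
np.set_printoptions(precision=4,suppress=True)
need(.53,-.32)
P={}
for n in ("wrist","top","scene"):
    g=cam(n)
    if n=="wrist": save(g,"w3.png",scale=1.5)
    for l,z in (("wrench_grip",.015),("wrench_jaw",.013),("wrench",.006)):
        for d in place_of(l,n)[:1]: print(n,l,round(d["score"],2),np.array(d["point"])*[768,576],onz(g,d["point"][0]*512,d["point"][1]*384,z))
E
```

```text
clock: 42.85
position: [0.5212, -0.3409, 0.3465]
ee_rot: [2.219, 2.219, 0.002]
force: [-0.2, 1.1, -0.2]
width: 0.999
gripper_force: 0.0
clock: 43.27
position: [0.5204, -0.3238, 0.3255]
ee_rot: [2.224, 2.215, -0.001]
force: [0.2, 0.9, 0.6]
width: 1.001
gripper_force: 0.0
pos [ 0.5204 -0.3238  0.3255] yaw 89.78 shift units [0.19 0.48 0.  ] turn units None j [ 0.7   0.37 -0.33  1.37  0.12  1.42  0.36]
wrist wrench_grip 0.62 [376.9344 118.4832] [ 0.5071 -0.197   0.015 ]
wrist wrench_jaw 0.57 [464.5632 125.1072] [ 0.6088 -0.2043  0.013 ]
wrist wrench 0.62 [372.6336 120.1536] [ 0.5018 -0.1981  0.006 ]
top wrench_grip 0.73 [488.064  316.0512] [ 0.4994 -0.2044  0.015 ]
top wrench_jaw 0.83 [491.9808 268.8192] [ 0.6026 -0.2158  0.013 ]
top wrench 0.78 [484.0704 315.8784] [ 0.5006 -0.1974  0.006 ]
scene wrench_grip 0.78 [273.1776 368.5248] [ 0.5029 -0.1874  0.015 ]
scene wrench_jaw 0.67 [299.2128 419.0976] [ 0.6038 -0.2114  0.013 ]
scene wrench 0.72 [268.9536 373.9392] [ 0.5016 -0.1969  0.006 ]
```

View pics/w3.png

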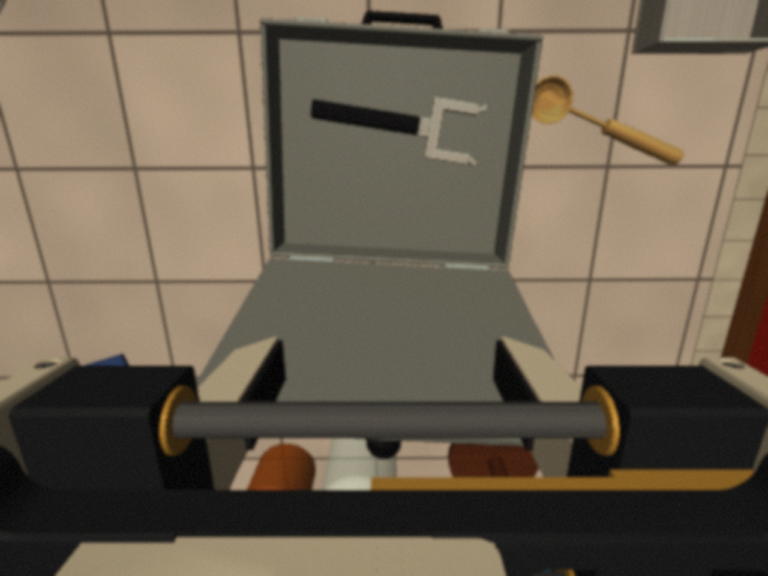

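Wrist view: the handle runs (312,108)–(418,126) px, with the jaw to the right around (455,130). I'm segmenting the handle for a precise grasp pose.

```bash
cat >> h.py <<'E'
def handle(c0=(.5,-.2),z=.024,cn="wrist",half=.12):
    g=cam(cn); r=rect(g,c0,z,half,4000); m=(r.max(2)<48).astype(np.uint8); m=cv2.morphologyEx(m,cv2.MORPH_OPEN,np.ones((15,15)))
    k,l,st,ce=cv2.connectedComponentsWithStats(m); out=[]
    for i in range(1,k):
        if st[i,4]<8000: continue
        pts=np.argwhere(l==i)[:,::-1].astype(np.float32); (c,(w,h),a)=cv2.minAreaRect(pts)
        v=np.linalg.svd((pts-pts.mean(0))[::7],full_matrices=False)[2][0]
        out.append((np.array([c[0]/4000-half+c0[0],half-c[1]/4000+c0[1]]).round(4),(round(w/4,1),round(h/4,1)),round(float(np.degrees(np.arctan2(-v[1],v[0]))),1)))
    return out
E
python3 -c "
from h import *
print(handle())"
python3 -m handwheel '[[0,0,0,0,0,-1],[0,0,0,0,0,-1],[0,0,0,0,0,-1],[0,0,0,0,0,-1],[0,0,0,0,0,-1],[0,0,0,0,0,-1],[0,0,0,0,0,-1],[0,0,0,0,0,-1]]' 1
python3 -m handwheel '[[0,0,0,0,0,-1],[0,0,0,0,0,-1],[0,0,0,0,0,-1],[0,0,0,0,0,-1],[0,0,0,0,0,-1],[0,0,0,0,0,-1],[0,0,0,0,0,-1],[0,0,0,0,0,-1]]'
python3 -m handwheel '[[0,0,0,0,0,-1],[0,0,0,0,0,-1],[0,0,0,0,0,-1],[0,0,0,0,0,-1],[0,0,0,0,0,0],[0,0,0,0,0,0]]'
python3 -c "
from h import *
need(.503,-.197,.02,170.5)"
```

```text
[(array([ 0.5349, -0.1007]), (79.4, 10.0), -3.3), (array([ 0.4994, -0.2187]), (230.2, 215.1), 37.4), (array([ 0.4937, -0.1953]), (120.8, 18.8), -8.7)]
clock: 44.58
position: [0.5211, -0.3232, 0.3268]
ee_rot: [1.52, 2.743, -0.002]
force: [-0.1, 0.3, -0.3]
width: 1.0
gripper_force: 0.0
clock: 45.25
position: [0.5211, -0.3232, 0.3268]
ee_rot: [0.705, 3.057, -0.004]
force: [0.3, -0.4, -0.0]
width: 0.995
gripper_force: 0.0
clock: 45.75
position: [0.5211, -0.3232, 0.3268]
ee_rot: [0.282, 3.125, -0.005]
force: [0.3, 0.2, 0.8]
width: 1.0
gripper_force: 0.0
pos [ 0.5211 -0.3232  0.3268] yaw 169.68 shift units [ 2.09  6.09 15.31] turn units -0.2 j [ 0.87  0.41 -0.61  1.35  0.23  1.45  1.66]
```

```bash
python3 -m handwheel '[[0,0,0,0,0,-0.4],[1,1,0,0,0,0],[0.82,1,0,0,0,0],[0,1,0,0,0,0],[0,1,0,0,0,0],[0,1,0,0,0,0],[0,1,0,0,0,0],[0,0.1,1,0,0,0]]' 0.65
python3 -m handwheel '[[0,0,1,0,0,0],[0,0,1,0,0,0],[0,0,1,0,0,0],[0,0,1,0,0,0],[0,0,1,0,0,0],[0,0,1,0,0,0],[0,0,1,0,0,0],[0,0,1,0,0,0]]'
python3 -m handwheel '[[0,0,1,0,0,0],[0,0,1,0,0,0],[0,0,0,0,0,0],[0,0,0,0,0,0]]'
python3 -c "
from h import *
need(.5036,-.1968,-.020,171.3)
print(observe()['width'])
g=cam('scene')
for n in ('wrench_grip','wrench_jaw'):
  for d in place_of(n,'scene')[:1]: print(d['score'],onz(g,d['point'][0]*512,d['point'][1]*384,.015))
"
```

```text
clock: 46.42
position: [0.5061, -0.1927, 0.3099]
ee_rot: [0.231, 3.122, -0.005]
force: [1.2, 0.2, 0.4]
width: 0.65
gripper_force: 0.0
clock: 47.08
position: [0.504, -0.1978, 0.1455]
ee_rot: [0.239, 3.128, -0.005]
force: [-0.9, 0.2, -0.8]
width: 0.65
gripper_force: 0.0
clock: 47.42
position: [0.5037, -0.1977, 0.106]
ee_rot: [0.237, 3.13, -0.004]
force: [1.0, 0.1, 0.9]
width: 0.649
gripper_force: 0.0
pos [ 0.5037 -0.1977  0.106 ] yaw 171.34 shift units [0.03 0.06 6.3 ] turn units 0.01 j [ 0.73  0.47 -0.62  1.85  0.34  0.92  1.37]
0.6486875011885123
0.63 [ 0.51452207 -0.16146165  0.015     ]
0.7 [ 0.62189947 -0.16976703  0.015     ]
```

The scene camera now reports the wrench shifted about 35 mm, so I'm checking before descending.

Run:
```python
from h import *
a=cam("wrist")["image"];g=cam("scene");b=g["image"]
cv2.imwrite("pics/ws3.png",np.hstack([cv2.resize(a,(400,300)),cv2.resize(b[190:340,80:280],(400,300),interpolation=cv2.INTER_CUBIC)])[:,:,::-1])
```

```text
(no output)
```

View pics/ws3.png

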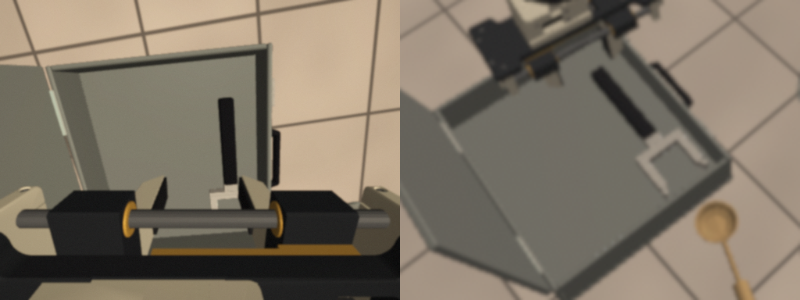

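The wrench was indeed knocked about 36 mm toward the left wall (handle now at wrist px (228,98)–(228,180)). Re-measuring from here.

Run:
```python
from h import *
for h in handle((.5,-.165),half=.1): print(h)
for h in handle((.5,-.165),cn="top",half=.1): print("top",h)
```

```text
(array([ 0.5383, -0.0997]), (81.0, 9.1), -3.2)
(array([ 0.4844, -0.1155]), (169.7, 11.6), -3.2)
(array([ 0.5062, -0.1626]), (121.7, 18.7), -3.2)
```

```bash
python3 -m handwheel '[[0,0,0,0,0,-0.7],[0,0,0,0,0,-0.67],[-0.53,0.67,0,0,0,0],[0,1,0,0,0,0],[0,0,0,0,0,0],[0,0,0,0,0,0],[0,0,0,0,0,0]]' 0.33
python3 -c "
from h import *
need(.5162,-.165,-.020,176.8);print(observe()['width'])
for h in handle((.5,-.165),half=.1): print(h)"
```

```text
clock: 48.35
position: [0.5165, -0.1657, 0.1064]
ee_rot: [0.085, 3.136, -0.006]
force: [-0.1, -0.6, 0.2]
width: 0.335
gripper_force: 0.0
pos [ 0.5165 -0.1657  0.1064] yaw 176.89 shift units [0.04 0.06 6.32] turn units 0.02 j [ 0.68  0.48 -0.65  1.85  0.36  0.93  1.39]
0.33496353236768156
(array([ 0.5933, -0.0895]), (49.0, 13.0), -91.6)
(array([ 0.5365, -0.1005]), (81.5, 11.6), -2.2)
(array([ 0.4822, -0.1167]), (165.0, 6.8), -3.2)
(array([ 0.5065, -0.1621]), (121.5, 18.2), -3.3)
(array([ 0.5893, -0.2446]), (40.2, 21.0), -89.4)
```

```bash
python3 -m handwheel '[[0,0.09,1,0,0,0],[0,0,1,0,0,0],[0,0,1,0,0,0],[0,0,1,0,0,0],[0,0,0,0,0,0]]'
python3 -m handwheel '[[0,0,0.6,0,0,0],[0,0,0.6,0,0,0],[0,0,0.6,0,0,0],[0,0,0.4,0,0,0],[0,0,0,0,0,0],[0,0,0,0,0,0]]'
python3 -c "
from h import *
need(.5162,-.163,-.020,176.8)"
```

```text
clock: 48.82
position: [0.5143, -0.1645, 0.023]
ee_rot: [-0.087, -3.139, 0.004]
force: [-1.5, -0.6, -0.7]
width: 0.332
gripper_force: 0.0
clock: 49.32
position: [0.5169, -0.1636, -0.0181]
ee_rot: [0.085, 3.137, -0.005]
force: [0.2, 0.7, -0.2]
width: 0.333
gripper_force: 0.0
pos [ 0.5169 -0.1636 -0.0181] yaw 176.9 shift units [0.04 0.03 0.09] turn units 0.03 j [ 0.59  0.64 -0.54  1.95  0.51  0.68  1.25]
```

```bash
python3 -m handwheel '[[0,0,0.1,0,0,0],[0,0,0,0,0,0],[0,0,0,0,0,0],[0,0,0,0,0,0],[0,0,0,0,0,0],[0,0,0,0,0,0],[0,0,0,0,0,0],[0,0,0,0,0,0]]' 0 55
python3 -m handwheel '[[0,0,0,0,0,0],[0,0,0,0,0,0],[0,0,0,0,0,0],[0,0,-1,0,0,0],[0,0,-1,0,0,0],[0,0,-1,0,0,0],[0,0,-1,0,0,0],[0,0,-1,0,0,0]]'
python3 -m handwheel '[[0,0,-1,0,0,0],[0,0,-1,0,0,0],[0,0,-1,0,0,0],[0,0,-1,0,0,0],[0,0,-0.5,0,0,0],[0,0,0,0,0,0],[0,0,0,0,0,0]]'
python3 - <<'E'
from h import *
need(.5162,-.163)
np.set_printoptions(precision=4,suppress=True)
p=observe()["position"]; z=p[2]+.03
for n in ("scene","top"):
    g=cam(n)
    for l in ("wrench_grip","wrench_jaw"):
        for d in place_of(l,n)[:1]: print(n,l,d["score"],np.array(d["point"])*[512,384],onz(g,d["point"][0]*512,d["point"][1]*384,z))
    if n=="scene":
        u,v=proj(g,p); save(g,"s4.png",(max(int(u)-110,0),max(int(v)-110,0),int(u)+110,int(v)+70),3)
print(proj(g,p))
E
```

```text
clock: 49.98
position: [0.5175, -0.1638, -0.0195]
ee_rot: [0.085, 3.136, -0.006]
force: [-0.3, -0.1, 3.0]
width: 0.208
gripper_force: 55.0
clock: 50.65
position: [0.5156, -0.1633, 0.0804]
ee_rot: [0.085, 3.139, -0.005]
force: [0.4, 0.2, -2.6]
width: 0.21
gripper_force: 55.0
clock: 51.23
position: [0.516, -0.1633, 0.1695]
ee_rot: [0.086, 3.137, -0.006]
force: [0.4, -0.3, -3.6]
width: 0.212
gripper_force: 55.0
pos [ 0.516  -0.1633  0.1695] yaw 176.88 shift units [-0.01  0.01 -0.  ] turn units None j [ 0.71  0.41 -0.68  1.77  0.29  1.06  1.44]
scene wrench_grip 0.78 [184.9856 198.4128] [ 0.5122 -0.1546  0.1995]
scene wrench_jaw 0.93 [210.8928 232.704 ] [ 0.6182 -0.1679  0.1995]
top wrench_grip 0.58 [321.0752 198.1824] [ 0.5179 -0.1604  0.1995]
top wrench_jaw 0.53 [323.4816 159.5904] [ 0.6249 -0.1695  0.1995]
(np.float64(320.3358316992539), np.float64(200.1426856154888))
```

View pics/s4.png

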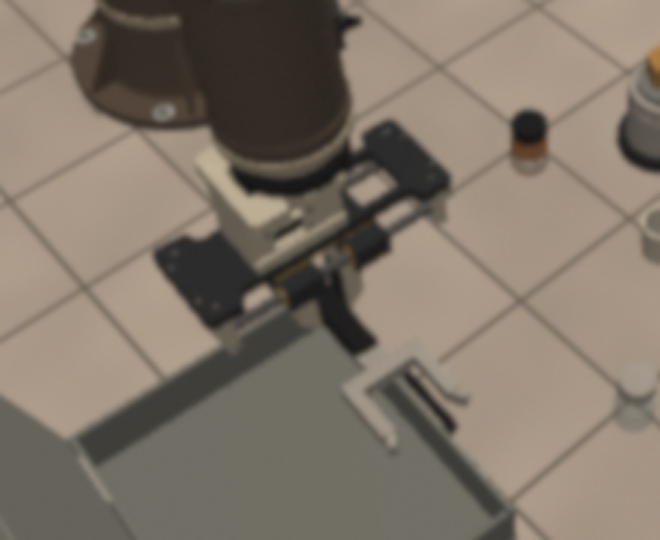

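The wrench is gripped level (handle px (345,320), jaw (400,390)), and it was lifted clear. Moving to canister A's pre-approach.

```bash
python3 -m handwheel '[[-0.2,1,0,0,0,0],[0,1,0,0,0,0],[0,1,0,0,0,0],[0,1,0,0,0,0],[0,1,0,0,0,0],[0,1,0,0,0,0],[0,1,0,0,0,0],[0,1,0,0,0,0]]'
python3 -m handwheel '[[0,1,0,0,0,0],[0,1,0,0,0,0],[0,1,0,0,0,0],[0,0.3,0,0,0,-1],[0,0,0,0,0,-1],[0,0,0,0,0,-1],[0,0,0,0,0,-1],[0,0,0,0,0,-1]]'
python3 -m handwheel '[[0,0,0,0,0,-1],[0,0,0,0,0,-1],[0,0,0,0,0,-1],[0,0,0,0,0,-1],[0,0,0,0,0,-1],[0,0,0,0,0,-1],[0,0,0,0,0,-0.3],[0,0,0,0,0,0]]'
python3 - <<'E'
from h import *
need(.5322,.0626,.0735,222.2)
E
```

```text
clock: 52.2
position: [0.5289, -0.0026, 0.1693]
ee_rot: [0.085, 3.137, -0.005]
force: [0.6, 1.0, -3.0]
width: 0.207
gripper_force: 55.0
clock: 52.87
position: [0.5325, 0.0624, 0.169]
ee_rot: [-0.467, 3.104, -0.006]
force: [1.5, -0.4, -3.3]
width: 0.211
gripper_force: 55.0
clock: 53.53
position: [0.5325, 0.0622, 0.1691]
ee_rot: [-1.127, 2.931, -0.007]
force: [0.2, 1.1, -2.9]
width: 0.211
gripper_force: 55.0
pos [0.5325 0.0622 0.1691] yaw -137.93 shift units [-0.    0.05  4.78] turn units -0.03 j [ 0.44  0.47 -0.92  1.77  0.42  1.1   1.69]
```

```bash
python3 -m handwheel '[[0,0.05,1,0,0,0],[0,0,1,0,0,0],[0,0,1,0,0,0],[0,0,1,0,0,0],[0,0,0.78,0,0,0],[0,0,0,0,0,0],[0,0,0,0,0,0]]'
python3 - <<'E'
from h import *
need(.6515-.741*.101,.1708-.672*.101,.0735,222.2)
g=cam("scene"); u,v=proj(g,(.62,.14,.106)); save(g,"s5.png",(int(u)-60,int(v)-50,int(u)+60,int(v)+50),6)
E
```

```text
clock: 54.12
position: [0.5319, 0.0627, 0.0735]
ee_rot: [-1.126, 2.932, -0.007]
force: [-0.2, -0.4, -2.5]
width: 0.217
gripper_force: 55.0
pos [0.5319 0.0627 0.0735] yaw -137.97 shift units [-3.01 -0.01 -0.  ] turn units -0.04 j [ 0.38  0.57 -0.84  1.88  0.54  0.92  1.58]
```

View pics/s5.png

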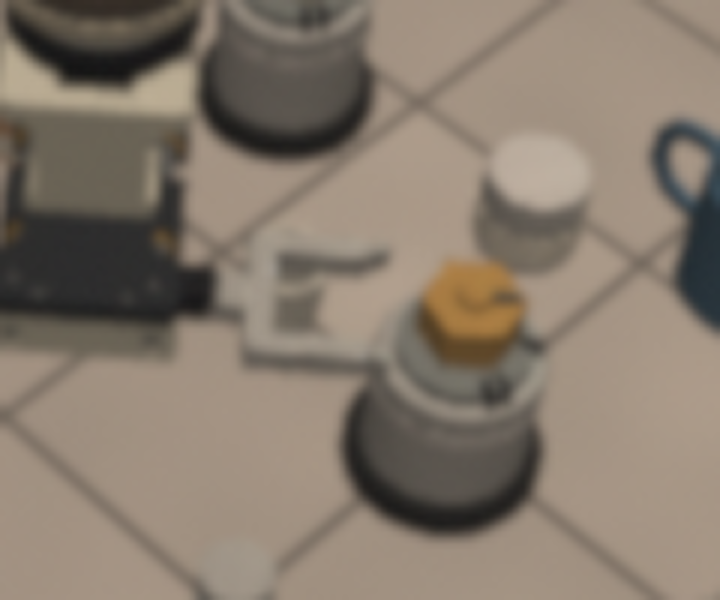

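The jaw is level and lined up with the nut (prongs end at (385,258) and (380,350), nut at (470,310)). Sliding on.

```bash
python3 -m handwheel '[[-0.5,0,0,0,0,0],[-0.5,0,0,0,0,0],[-0.5,0,0,0,0,0],[-0.5,0,0,0,0,0]]'
python3 -m handwheel '[[-0.4,0,0,0,0,0],[-0.4,0,0,0,0,0],[-0.2,0,0,0,0,0],[0,0,0,0,0,0],[0,0,0,0,0,0]]'
python3 - <<'E'
from h import *
need(.6515-.741*.101,.1708-.672*.101,.0735,222.2); print(observe()["ft_torque"])
E
```

```text
clock: 54.5
position: [0.5636, 0.0909, 0.0746]
ee_rot: [-1.127, 2.928, -0.007]
force: [-0.5, -0.1, -2.8]
width: 0.208
gripper_force: 55.0
clock: 54.92
position: [0.5768, 0.1031, 0.0737]
ee_rot: [-1.128, 2.93, -0.007]
force: [0.6, 0.3, -2.5]
width: 0.21
gripper_force: 55.0
pos [0.5768 0.1031 0.0737] yaw -137.89 shift units [ 0.01 -0.    0.01] turn units -0.02 j [ 0.28  0.64 -0.82  1.76  0.55  0.98  1.55]
[0.09610995 0.02317416 0.04511307]
```

```bash
python3 -m handwheel '[[-0.01,0.35,0,0,0,1],[-0.01,0.35,0,0,0,1],[-0.01,0.35,0,0,0,1],[-0.01,0.35,0,0,0,1],[-0.01,0.35,0,0,0,1],[-0.01,0.35,0,0,0,1],[-0.01,0.35,0,0,0,1],[-0.01,0.35,0,0,0,1]]'
python3 -m handwheel '[[-0.01,0.35,0,0,0,1],[-0.01,0.35,0,0,0,1],[-0.01,0.35,0,0,0,1],[-0.01,0.35,0,0,0,1],[-0.01,0.35,0,0,0,1],[-0.01,0.35,0,0,0,1],[0,0,0,0,0,0],[0,0,0,0,0,0]]'
python3 - <<'E'
from h import *
need(.6515,.1708,.0735); o=observe();print(o["ft_torque"],o["force"])
g=cam("scene"); u,v=proj(g,(.64,.17,.106)); save(g,"s6.png",(int(u)-60,int(v)-50,int(u)+60,int(v)+50),6)
E
```

```text
clock: 55.58
position: [0.5525, 0.1521, 0.0738]
ee_rot: [-0.27, 3.125, -0.007]
force: [2.1, -0.4, -3.4]
width: 0.21
gripper_force: 55.0
clock: 56.25
position: [0.5534, 0.1939, 0.0735]
ee_rot: [0.376, 3.114, -0.005]
force: [1.7, -0.1, -3.2]
width: 0.209
gripper_force: 55.0
pos [0.5534 0.1939 0.0735] yaw 166.21 shift units [-5.04  0.05  0.03] turn units None j [-0.03  0.57 -0.57  1.77  0.39  0.91  0.55]
[ 0.17687607 -0.3298422   0.03256664] [ 1.70225761 -0.11418221 -3.17960683]
```

View pics/s6.png

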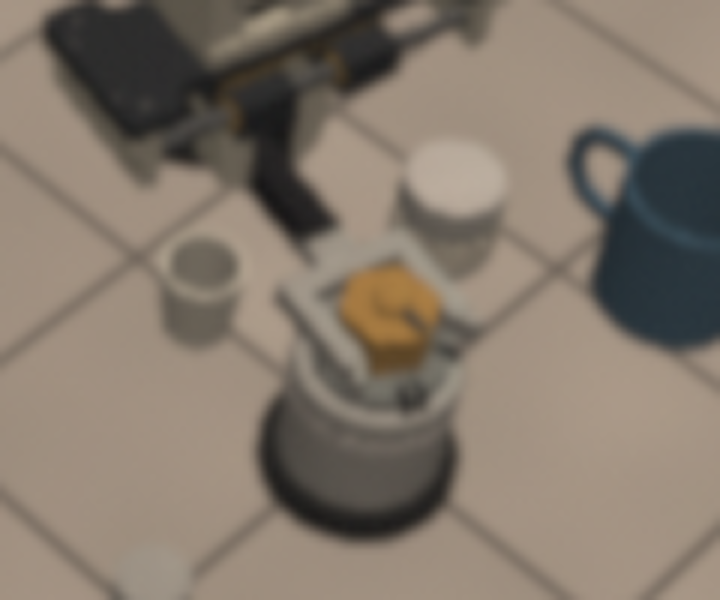

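The nut turns with the wrench. Estimating the lag, then continuing gently to the stop.

```bash
python3 - <<'E'
from h import *
g=cam("scene"); c=np.array([.6515,.1708,.119]); a=np.array(proj(g,c))
for t in (42,20,10,0,-5,-10,-15,-22): print(t,np.round((np.array(proj(g,c+.02*np.array([np.cos(np.radians(t)),np.sin(np.radians(t)),0])))-a)*6,0))
E
python3 -m handwheel '[[-0.01,0.35,0,0,0,1],[-0.01,0.35,0,0,0,1],[0,0,0,0,0,0],[0,0,0,0,0,0]]'
python3 -m handwheel '[[-0.01,0.17,0,0,0,0.5],[0,0,0,0,0,0],[0,0,0,0,0,0]]'
python3 -m handwheel '[[-0.01,0.17,0,0,0,0.5],[0,0,0,0,0,0],[0,0,0,0,0,0]]'
python3 -c "
from h import *
need(.6515,.1708,.0735); o=observe();print(o['ft_torque'],o['force'])"
```

```text
42 [48.  3.]
20 [45. 17.]
10 [41. 23.]
0 [36. 28.]
-5 [33. 30.]
-10 [30. 32.]
-15 [27. 33.]
-22 [22. 35.]
clock: 56.68
position: [0.5574, 0.2073, 0.0734]
ee_rot: [0.591, 3.081, -0.004]
force: [1.7, 0.9, -2.6]
width: 0.21
gripper_force: 55.0
clock: 56.93
position: [0.5587, 0.2104, 0.0733]
ee_rot: [0.645, 3.07, -0.004]
force: [0.2, 1.0, -2.8]
width: 0.214
gripper_force: 55.0
clock: 57.18
position: [0.5602, 0.2136, 0.0734]
ee_rot: [0.7, 3.058, -0.004]
force: [-0.7, 1.1, -3.2]
width: 0.209
gripper_force: 55.0
pos [0.5602 0.2136 0.0734] yaw 154.23 shift units [-5.04  0.06  0.02] turn units None j [-0.1   0.57 -0.52  1.74  0.35  0.92  0.35]
[0.46394458 0.16012455 0.19051527] [-0.68310126  1.05725233 -3.20826619]
```

```bash
python3 -m handwheel '[[-0.01,0.17,0,0,0,0.5],[0,0,0,0,0,0],[0,0,0,0,0,0]]'
python3 -m handwheel '[[-0.01,0.17,0,0,0,0.5],[0,0,0,0,0,0],[0,0,0,0,0,0]]'
python3 -m handwheel '[[-0.01,0.17,0,0,0,0.5],[0,0,0,0,0,0],[0,0,0,0,0,0]]'
python3 - <<'E'
from h import *
need(.6515,.1708,.0735); o=observe();print(o['ft_torque'],o['force'])
g=cam("scene")["image"]; h=get_image("scene")
c=np.array([.6515,.1708,.118]); u,v=proj(h,c); r=rect(h,c[:2],.118,.03,10000); r2=rect(h,c[:2],.092,.045,10000*2//3)
cv2.imwrite("pics/s7.png",np.hstack([cv2.resize(r,(400,400)),cv2.resize(r2,(400,400))])[:,:,::-1])
E
```

```text
clock: 57.43
position: [0.5618, 0.2167, 0.0734]
ee_rot: [0.753, 3.046, -0.004]
force: [-1.3, 2.6, -2.3]
width: 0.215
gripper_force: 55.0
clock: 57.68
position: [0.5635, 0.2197, 0.0733]
ee_rot: [0.806, 3.032, -0.004]
force: [-2.6, 3.4, -2.2]
width: 0.21
gripper_force: 55.0
clock: 57.93
position: [0.5654, 0.2227, 0.0734]
ee_rot: [0.859, 3.018, -0.003]
force: [-3.0, 4.0, -1.7]
width: 0.21
gripper_force: 55.0
pos [0.5654 0.2227 0.0734] yaw 148.23 shift units [-5.02  0.06  0.02] turn units None j [-0.13  0.58 -0.49  1.72  0.34  0.92  0.26]
[0.97679013 0.59742926 0.28897138] [-2.9584395   3.95386048 -1.70408426]
```

View pics/s7.png

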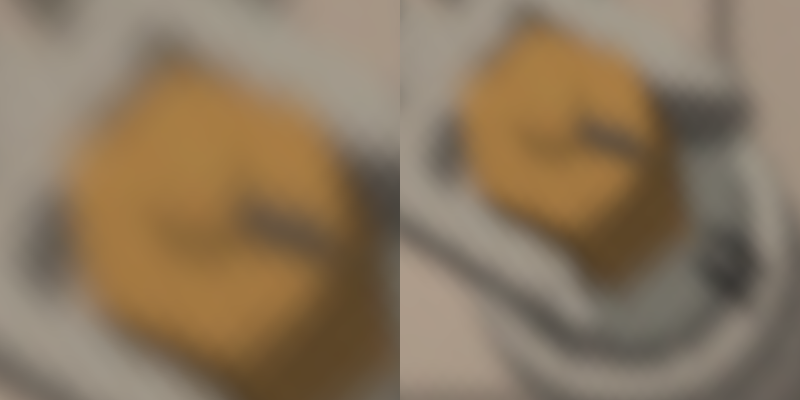

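Rectified view: the rib points about -25°, with the pair near (730,255), i.e. about -22°. It's close to home, and I'm checking with small further steps for the torque rise.

```bash
cat >> h.py <<'E'
def perp():
    o=observe(); M=Rm(o['ee_rot']); f=M.T@np.array(o['force']); t=M.T@np.array(o['ft_torque']); print("tool-frame force",f.round(2),"torque",t.round(2),"yaw",round(yaw(),2))
E
python3 -c "from h import *; perp()"
python3 -m handwheel '[[-0.01,0.17,0,0,0,0.5],[0,0,0,0,0,0],[0,0,0,0,0,0]]'
python3 -c "from h import *; perp()"
python3 -m handwheel '[[-0.01,0.17,0,0,0,0.5],[0,0,0,0,0,0],[0,0,0,0,0,0]]'
python3 -c "from h import *; perp()"
```

```text
tool-frame force [5.49 1.63 2.89] torque [-0.53  1.12 -0.2 ] yaw 148.2
clock: 58.28
position: [0.5674, 0.2256, 0.0734]
ee_rot: [0.912, 3.002, -0.003]
force: [-3.6, 4.8, -2.4]
width: 0.21
gripper_force: 55.0
tool-frame force [5.72 2.01 2.33] torque [-0.55  1.2  -0.21] yaw 146.2
clock: 58.53
position: [0.5694, 0.228, 0.0733]
ee_rot: [0.964, 2.986, -0.004]
force: [-3.6, 3.5, -2.1]
width: 0.212
gripper_force: 55.1
tool-frame force [4.98 0.69 2.12] torque [-0.31  1.23 -0.33] yaw 144.22
```

Run:
```python
from h import *
g=cam("scene"); c=np.array([.6515,.1708])
r=rect(g,c,.118,.03,10000)
sat=r[...,0].astype(int)-r[...,2]; n=600; jj,ii=np.mgrid[:n,:n]; X=(ii-300)/10.; Y=(300-jj)/10.
m=cv2.morphologyEx((sat>55).astype(np.uint8),cv2.MORPH_CLOSE,np.ones((61,61)))
print("hex ctr",X[m>0].mean(),Y[m>0].mean())
out=np.hstack([cv2.resize(r,(400,400)),cv2.resize(rect(g,c,.092,.045,6667),(400,400))])[:,:,::-1].copy()
for t in (-22.4,-35.8,-82.4,):
    a=np.radians(t)
    cv2.line(out,(600+int(90*np.cos(a)),200-int(90*np.sin(a))),(600+int(150*np.cos(a)),200-int(150*np.sin(a))),(0,255,0),1)
    cv2.line(out,(200,200),(200+int(133*np.cos(a)),200-int(133*np.sin(a))),(0,255,0),1)
cv2.imwrite("pics/s8.png",out)
```

```text
hex ctr 2.0824820459966045 -2.9792394241505296
```

View pics/s8.png

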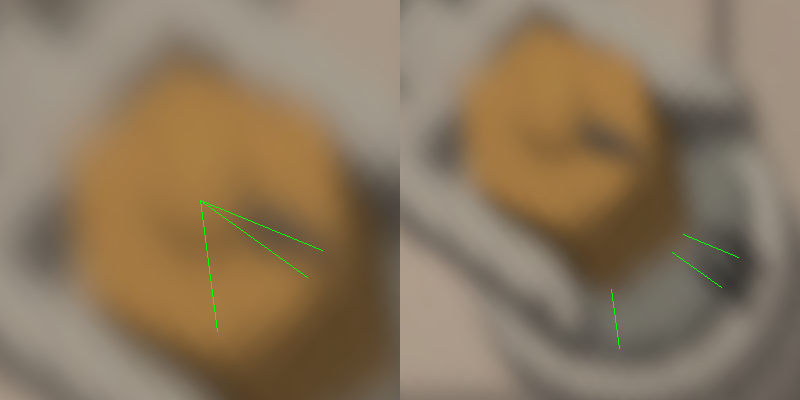

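I've used up my picture-viewing allowance, so numbers only from here. The rib and the pair agree and the canister has begun to yield slightly, so A is at its stop. Backing off and verifying with the wrist camera.

```bash
python3 -m handwheel '[[0.01,-0.28,0,0,0,-0.8],[0,0,0,0,0,0],[0.5,0,0,0,0,0],[0.5,0,0,0,0,0],[1,0,0,0,0,0],[1,0,0,0,0,0],[0.3,0,0,0,0,0],[0,0,-1,0,0,0]]'
python3 -m handwheel '[[0,0,-1,0,0,0],[0,0,-1,0,0,0],[0,0,-1,0,0,0],[0,0,-0.5,0,0,0],[0,0,0,0,0,0]]'
python3 - <<'E'
from h import *
y=np.radians(yaw()); need(.6515-.088*np.cos(y),.1708-.088*np.sin(y),.17)
E
```

```text
clock: 59.25
position: [0.5098, 0.258, 0.091]
ee_rot: [0.884, 3.01, -0.009]
force: [8.7, -1.6, -6.8]
width: 0.211
gripper_force: 55.1
clock: 59.67
position: [0.5116, 0.26, 0.1653]
ee_rot: [0.884, 3.007, -0.0]
force: [0.4, 0.2, -2.3]
width: 0.211
gripper_force: 55.0
pos [0.5116 0.26   0.1653] yaw 147.24 shift units [-12.7    0.03  -0.14] turn units None j [-0.18  0.43 -0.54  1.71  0.26  1.06  0.2 ]
```

```bash
python3 -m handwheel '[[-1,0,-0.2,0,0,0],[-1,0,0,0,0,0],[-1,0,0,0,0,0],[-1,0,0,0,0,0],[-1,0,0,0,0,0],[-1,0,0,0,0,0],[-1,0,0,0,0,0],[-1,0,0,0,0,0]]'
python3 -m handwheel '[[-1,0,0,0,0,0],[-1,0,0,0,0,0],[-1,0,0,0,0,0],[-1,0,0,0,0,0],[-0.7,0,0,0,0,0],[0,0,0,0,0,0],[0,0,0,0,0,0]]'
cat >> h.py <<'E'
def rib(name):
    """rib angle from the z=.118 view (left half), BGR"""
    im=cv2.imread("pics/"+name)[:,:400]; d=im.max(2).astype(int); s=90/400.; jj,ii=np.mgrid[:400,:400]; X=(ii-200)*s; Y=(200-jj)*s; r=np.hypot(X,Y)
    m=(d<75)&(r>9)&(r<17.5); return np.degrees(np.arctan2(Y[m].mean(),X[m].mean())).round(1),int(m.sum())
E
python3 -c "
from h import *
print(observe()['position']);print(meas((.652,.171),'A3.png'),rib('A3.png'),rib('A2.png'),rib('B3.png'))"
```

```text
clock: 60.33
position: [0.6452, 0.1718, 0.1659]
ee_rot: [0.885, 3.011, -0.007]
force: [-0.5, 1.4, -3.6]
width: 0.212
gripper_force: 55.0
clock: 60.92
position: [0.7238, 0.1211, 0.166]
ee_rot: [0.887, 3.011, -0.007]
force: [-0.1, -0.7, -3.0]
width: 0.213
gripper_force: 55.0
[0.7238092  0.12111874 0.16601844]
(array([0.65151829, 0.17074543]), np.float64(37.78171988203629), np.float64(0.06363367277825513), [(40.7, 28.5, 240), (-35.4, 30.4, 5629)]) (np.float64(-22.6), 312) (np.float64(41.6), 471) (np.float64(31.2), 502)
```

A is fully home: nut at -22.2°, pair implied at -22.3°, canister unmoved. Heading for B with handle direction -28.1°.

```bash
python3 -m handwheel '[[0,0,0,0,0,-1],[1,0.54,0,0,0,-0.17],[1,0,0,0,0,0],[1,0,0,0,0,0],[1,0,0,0,0,0],[1,0,0,0,0,0],[1,0,0,0,0,0],[1,0,0,0,0,0]]'
python3 -m handwheel '[[1,0,0,0,0,0],[1,0,0,0,0,0],[1,0,0,0,0,0],[1,0,0,0,0,0],[1,0,0,0,0,0],[1,0,0,0,0,0],[1,0,0,0,0,0],[1,0,0,0,0,0]]'
python3 -m handwheel '[[1,0,0,0,0,0],[1,0,0,0,0,0],[1,0,0,0,0,0],[1,0,0,0,0,0],[1,0,0,0,0,0],[1,0,0,0,0,0],[1,0,0,0,0,0],[1,0,0,0,0,0]]'
python3 -m handwheel '[[0.9,0,0,0,0,0],[0,0,0,0,0,0],[0,0,0,0,0,0]]'
python3 -c "
from h import *
need(.3066,.3561,.0735,151.9)"
```

```text
clock: 61.63
position: [0.6037, 0.1989, 0.1673]
ee_rot: [0.758, 3.045, -0.005]
force: [0.4, 0.5, -2.1]
width: 0.209
gripper_force: 55.0
clock: 62.3
position: [0.4624, 0.2736, 0.1667]
ee_rot: [0.757, 3.044, -0.005]
force: [-0.2, 1.3, -2.6]
width: 0.209
gripper_force: 55.0
clock: 62.97
position: [0.3213, 0.3482, 0.1659]
ee_rot: [0.757, 3.044, -0.005]
force: [0.4, 0.6, -3.3]
width: 0.21
gripper_force: 55.0
clock: 63.22
position: [0.3058, 0.3568, 0.166]
ee_rot: [0.754, 3.045, -0.004]
force: [-1.0, 0.1, -3.0]
width: 0.21
gripper_force: 55.0
pos [0.3058 0.3568 0.166 ] yaw 152.18 shift units [-0.03 -0.01  4.62] turn units 0.07 j [-0.43  0.29 -0.67  1.94  0.22  0.99 -0.12]
```

```bash
python3 -m handwheel '[[0,0,1,0,0,0.07],[0,0,1,0,0,0],[0,0,1,0,0,0],[0,0,1,0,0,0],[0,0,0.62,0,0,0],[0,0,0,0,0,0],[0,0,0,0,0,0]]'
python3 -c "
from h import *
need(.4486-.882*.101,.2803+.471*.101,.0735,151.9)"
python3 -m handwheel '[[-0.5,0,0,0,0,0],[-0.5,0,0,0,0,0],[-0.5,0,0,0,0,0],[-0.5,0,0,0,0,0]]'
python3 -m handwheel '[[-0.4,0,0,0,0,0],[-0.4,0,0,0,0,0],[-0.2,0,0,0,0,0],[0,0,0,0,0,0],[0,0,0,0,0,0]]'
python3 -c "
from h import *
need(.4486-.882*.101,.2803+.471*.101,.0735,151.9);perp()"
```

```text
clock: 63.8
position: [0.308, 0.3554, 0.0733]
ee_rot: [0.768, 3.042, -0.006]
force: [0.4, 0.2, -2.9]
width: 0.213
gripper_force: 55.0
pos [0.308  0.3554 0.0733] yaw 151.68 shift units [-2.92  0.01  0.  ] turn units -0.06 j [-0.5   0.41 -0.61  2.04  0.34  0.78 -0.23]
clock: 64.13
position: [0.3448, 0.337, 0.0744]
ee_rot: [0.768, 3.041, -0.002]
force: [0.6, 3.1, -3.4]
width: 0.211
gripper_force: 55.0
clock: 64.55
position: [0.3617, 0.3279, 0.074]
ee_rot: [0.768, 3.041, -0.003]
force: [2.3, 1.4, -2.1]
width: 0.212
gripper_force: 55.1
pos [0.3617 0.3279 0.074 ] yaw 151.67 shift units [ 0.1  -0.05  0.03] turn units -0.06 j [-0.39  0.43 -0.59  2.01  0.34  0.8  -0.11]
tool-frame force [-1.33  2.3   2.16] torque [-0.95 -0.42 -0.25] yaw 151.67
```

```bash
python3 -m handwheel '[[0.1,-0.05,0,0,0,0],[-0.01,0.35,0,0,0,1],[-0.01,0.35,0,0,0,1],[-0.01,0.35,0,0,0,1],[-0.01,0.35,0,0,0,1],[-0.01,0.35,0,0,0,1],[-0.01,0.35,0,0,0,1],[-0.01,0.35,0,0,0,1]]'
python3 -m handwheel '[[-0.01,0.35,0,0,0,1],[-0.01,0.35,0,0,0,1],[-0.01,0.35,0,0,0,1],[-0.01,0.35,0,0,0,1],[-0.01,0.35,0,0,0,1],[-0.01,0.35,0,0,0,1],[-0.01,0.35,0,0,0,1],[-0.01,0.35,0,0,0,1]]'
python3 -m handwheel '[[-0.01,0.35,0,0,0,1],[-0.01,0.35,0,0,0,1],[0,0,0,0,0,0],[0,0,0,0,0,0]]'
python3 -c "
from h import *
need(.4486,.2803,.0735);perp()"
python3 -m handwheel '[[-0.01,0.17,0,0,0,0.5],[0,0,0,0,0,0],[0,0,0,0,0,0]]'
python3 -c "from h import *; perp()"
python3 -m handwheel '[[-0.01,0.17,0,0,0,0.5],[0,0,0,0,0,0],[0,0,0,0,0,0]]'
python3 -c "from h import *; perp()"
```

```text
clock: 65.22
position: [0.3908, 0.3671, 0.0746]
ee_rot: [1.48, 2.766, 0.004]
force: [1.8, 8.1, -2.5]
width: 0.209
gripper_force: 55.7
clock: 65.88
position: [0.4449, 0.3852, 0.0753]
ee_rot: [2.185, 2.251, 0.011]
force: [6.6, 8.6, -2.0]
width: 0.211
gripper_force: 55.8
clock: 66.22
position: [0.4597, 0.3832, 0.0751]
ee_rot: [2.335, 2.094, 0.01]
force: [8.3, 5.5, -1.6]
width: 0.211
gripper_force: 55.8
pos [0.4597 0.3832 0.0751] yaw 83.76 shift units [-5.18  0.01  0.07] turn units None j [-0.61  0.53 -0.26  1.76  0.18  0.87 -1.05]
tool-frame force [6.36 7.68 1.69] torque [-1.71  1.49 -0.94] yaw 83.76
clock: 66.47
position: [0.4631, 0.3824, 0.0752]
ee_rot: [2.371, 2.053, 0.011]
force: [7.9, 5.4, -2.4]
width: 0.207
gripper_force: 55.8
tool-frame force [6.51 7.02 2.51] torque [-1.72  1.69 -0.89] yaw 81.78
clock: 66.72
position: [0.4666, 0.3817, 0.0752]
ee_rot: [2.406, 2.011, 0.011]
force: [8.2, 5.3, -2.3]
width: 0.214
gripper_force: 55.8
tool-frame force [6.66 7.1  2.35] torque [-1.79  1.78 -1.  ] yaw 79.78
```

```bash
python3 -m handwheel '[[-0.01,0.17,0,0,0,0.5],[0,0,0,0,0,0],[0,0,0,0,0,0]]'
python3 -c "from h import *; perp()"
python3 -m handwheel '[[-0.01,0.17,0,0,0,0.5],[0,0,0,0,0,0],[0,0,0,0,0,0]]'
python3 -c "from h import *; perp()"
python3 -m handwheel '[[0.01,-0.28,0,0,0,-0.8],[0,0,0,0,0,0],[0.5,0,0,0,0,0],[0.5,0,0,0,0,0],[1,0,0,0,0,0],[1,0,0,0,0,0],[0.3,0,0,0,0,0],[0,0,0,0,0,0]]'
python3 -m handwheel '[[0,0,-1,0,0,0],[0,0,-1,0,0,0],[0,0,-1,0,0,0],[0,0,-1,0,0,0],[0,0,-0.6,0,0,0],[0,0,0,0,0,0],[0,0,0,0,0,0]]'
python3 - <<'E'
from h import *
y=np.radians(yaw()); need(.4486-.088*np.cos(y),.2803-.088*np.sin(y),.166)
E
```

```text
clock: 66.97
position: [0.47, 0.3809, 0.0753]
ee_rot: [2.441, 1.969, 0.011]
force: [8.9, 5.4, -2.9]
width: 0.213
gripper_force: 55.8
tool-frame force [7.11 7.58 2.97] torque [-1.76  1.82 -0.93] yaw 77.78
clock: 67.22
position: [0.4734, 0.38, 0.0753]
ee_rot: [2.475, 1.926, 0.012]
force: [8.9, 5.7, -1.0]
width: 0.215
gripper_force: 55.8
tool-frame force [7.66 7.18 1.1 ] torque [-1.73  1.87 -1.01] yaw 75.78
clock: 67.88
position: [0.4767, 0.4457, 0.0733]
ee_rot: [2.42, 1.996, -0.001]
force: [-0.5, 0.3, -2.9]
width: 0.212
gripper_force: 55.0
clock: 68.47
position: [0.4778, 0.4436, 0.1657]
ee_rot: [2.422, 1.992, 0.001]
force: [0.3, -0.3, -3.1]
width: 0.213
gripper_force: 55.0
pos [0.4778 0.4436 0.1657] yaw 78.87 shift units [-12.69   0.14   0.02] turn units None j [-0.68  0.52 -0.24  1.52  0.14  1.12 -1.14]
```

```bash
python3 -m handwheel '[[-1,0.14,0,0,0,0],[-1,0,0,0,0,0],[-1,0,0,0,0,0],[-1,0,0,0,0,0],[-1,0,0,0,0,0],[-1,0,0,0,0,0],[-1,0,0,0,0,0],[-1,0,0,0,0,0]]'
python3 -m handwheel '[[-1,0,0,0,0,0],[-1,0,0,0,0,0],[-1,0,0,0,0,0],[-1,0,0,0,0,0],[-0.7,0,0,0,0,0],[0,0,0,0,0,0],[0,0,0,0,0,0]]'
python3 -c "
from h import *
print(observe()['position']);print(meas((.449,.2803),'B4.png'),rib('B4.png'))"
```

```text
clock: 69.13
position: [0.4485, 0.2846, 0.1645]
ee_rot: [2.422, 1.992, -0.004]
force: [-0.4, -0.3, -2.5]
width: 0.21
gripper_force: 55.0
clock: 69.72
position: [0.4309, 0.1932, 0.1655]
ee_rot: [2.424, 1.991, -0.002]
force: [0.6, 0.5, -2.9]
width: 0.213
gripper_force: 55.0
[0.43085572 0.19315287 0.16546949]
(array([0.450909  , 0.28140077]), np.float64(28.83132221410535), np.float64(0.0646806899511889), [(28.5, 29.0, 225), (-26.7, 29.2, 309), (-42.7, 28.1, 367), (-104.1, 31.8, 3519)]) (np.float64(-31.4), 341)
```

B's rib is at -31.2° but the pair is now at -34.6° (the canister yielded 3°), so it's about 3.4° short. Second pass on B with the corrected centre.

```bash
python3 -m handwheel '[[0,0,0,0,0,-1],[0,0,0,0,0,-1],[0,0,0,0,0,-0.48],[1,0.91,0,0,0,0],[1,0,0,0,0,0],[1,0,0,0,0,0],[1,0,0,0,0,0],[1,0,0,0,0,0]]'
python3 -m handwheel '[[1,0,0,0,0,0],[1,0,0,0,0,0],[1,0,0,0,0,0],[1,0,0,0,0,0],[1,0,0,0,0,0],[1,0,0,0,0,0],[1,0,0,0,0,0],[0.5,0,0,0,0,0]]'
python3 -m handwheel '[[0,0,1,0,0,0],[0,0,1,0,0,0],[0,0,1,0,0,0],[0,0,1,0,0,0],[0,0,0.6,0,0,0],[0,0,0,0,0,0],[0,0,0,0,0,0]]'
python3 -c "
from h import *
need(.4530,.3824,.0735,88.8);perp()"
```

```text
clock: 70.43
position: [0.4514, 0.2961, 0.1655]
ee_rot: [2.24, 2.196, -0.001]
force: [-0.5, 0.2, -3.2]
width: 0.211
gripper_force: 55.0
clock: 71.1
position: [0.4533, 0.4478, 0.1647]
ee_rot: [2.238, 2.2, -0.0]
force: [-0.7, -0.3, -4.1]
width: 0.213
gripper_force: 55.0
clock: 71.68
position: [0.4551, 0.4436, 0.0734]
ee_rot: [2.24, 2.195, -0.002]
force: [0.3, -0.7, -2.7]
width: 0.211
gripper_force: 55.0
pos [0.4551 0.4436 0.0734] yaw 88.83 shift units [-3.06 -0.04  0.01] turn units 0.01 j [-0.69  0.58 -0.26  1.66  0.19  0.92 -1.04]
tool-frame force [-0.66  0.33  2.68] torque [-0.11  0.12  0.01] yaw 88.83
```

```bash
python3 -m handwheel '[[-0.5,-0.04,0,0,0,0],[-0.5,0,0,0,0,0],[-0.5,0,0,0,0,0],[-0.5,0,0,0,0,0],[-0.5,0,0,0,0,0],[-0.5,0,0,0,0,0],[0,0,0,0,0,0],[0,0,0,0,0,0]]'
python3 -c "
from h import *
need(.4530,.3824,.0735,88.8);perp()"
python3 -m handwheel '[[-0.01,0.35,0,0,0,1],[-0.01,0.35,0,0,0,1],[0,0,0,0,0,0],[0,0,0,0,0,0]]'
python3 -c "from h import *; perp()"
python3 -m handwheel '[[-0.01,0.35,0,0,0,1],[0,0,0,0,0,0],[0,0,0,0,0,0]]'
python3 -c "from h import *; perp()"
python3 -m handwheel '[[-0.01,0.17,0,0,0,0.5],[0,0,0,0,0,0],[0,0,0,0,0,0]]'
python3 -c "from h import *; perp()"
python3 -m handwheel '[[-0.01,0.17,0,0,0,0.5],[0,0,0,0,0,0],[0,0,0,0,0,0]]'
python3 -c "from h import *; perp(); need(.4509,.2814)"
```

```text
clock: 72.35
position: [0.4538, 0.383, 0.0743]
ee_rot: [2.242, 2.193, 0.001]
force: [-0.1, -0.4, -2.3]
width: 0.216
gripper_force: 55.0
pos [0.4538 0.383  0.0743] yaw 88.75 shift units [-0.03 -0.04  0.04] turn units -0.01 j [-0.61  0.52 -0.27  1.77  0.18  0.87 -0.98]
tool-frame force [-0.38 -0.07  2.33] torque [-0.13  0.21  0.  ] yaw 88.75
clock: 72.68
position: [0.4673, 0.383, 0.074]
ee_rot: [2.386, 2.036, 0.001]
force: [0.9, -0.9, -2.8]
width: 0.21
gripper_force: 55.0
tool-frame force [-0.72  1.02  2.79] torque [-0.36  0.15 -0.04] yaw 80.94
clock: 72.93
position: [0.4743, 0.3822, 0.0743]
ee_rot: [2.455, 1.953, 0.003]
force: [2.0, 1.8, -2.7]
width: 0.207
gripper_force: 55.1
tool-frame force [2.24 1.48 2.74] torque [-0.52  0.71 -0.26] yaw 77.0
clock: 73.18
position: [0.4778, 0.381, 0.0744]
ee_rot: [2.491, 1.907, 0.004]
force: [3.7, 3.2, -2.7]
width: 0.212
gripper_force: 55.1
tool-frame force [4.06 2.69 2.75] torque [-0.57  1.19 -0.36] yaw 74.87
clock: 73.43
position: [0.4812, 0.3798, 0.0744]
ee_rot: [2.525, 1.861, 0.004]
force: [4.6, 4.9, -2.6]
width: 0.215
gripper_force: 55.1
tool-frame force [6.05 2.89 2.6 ] torque [-0.56  1.23 -0.41] yaw 72.76
pos [0.4812 0.3798 0.0744] yaw 72.76 shift units [-5.15  0.01  0.  ] turn units None j [-0.63  0.54 -0.19  1.73  0.13  0.88 -1.18]
```

```bash
python3 -m handwheel '[[0.04,0.17,0,0,0,0.5],[0,0,0,0,0,0],[0,0,0,0,0,0]]'
python3 -c "from h import *; perp()"
python3 -m handwheel '[[0.04,0.17,0,0,0,0.5],[0,0,0,0,0,0],[0,0,0,0,0,0]]'
python3 -c "from h import *; perp()"
python3 -m handwheel '[[0.01,-0.35,0,0,0,-1],[0,0,0,0,0,0],[0.5,0,0,0,0,0],[0.5,0,0,0,0,0],[1,0,0,0,0,0],[1,0,0,0,0,0],[0.3,0,0,0,0,0],[0,0,0,0,0,0]]'
python3 -m handwheel '[[0,0,-1,0,0,0],[0,0,-1,0,0,0],[0,0,-1,0,0,0],[0,0,-1,0,0,0],[-1,0,-0.6,0,0,0],[-1,0,0,0,0,0],[-1,0,0,0,0,0],[-1,0,0,0,0,0]]'
python3 -m handwheel '[[-1,0,0,0,0,0],[-1,0,0,0,0,0],[-1,0,0,0,0,0],[-1,0,0,0,0,0],[-1,0,0,0,0,0],[-1,0,0,0,0,0],[-1,0,0,0,0,0],[-1,0,0,0,0,0]]'
python3 -m handwheel '[[-0.7,0,0,0,0,0],[0,0,0,0,0,0],[0,0,0,0,0,0]]'
python3 -c "
from h import *
need(.45,.193);print(meas((.449,.2803),'B5.png'),rib('B5.png'))"
```

```text
clock: 73.68
position: [0.4841, 0.3787, 0.074]
ee_rot: [2.556, 1.817, 0.001]
force: [2.4, 2.0, -3.2]
width: 0.21
gripper_force: 55.2
tool-frame force [2.63 1.56 3.16] torque [-0.39  0.66 -0.46] yaw 70.83
clock: 73.93
position: [0.4876, 0.3776, 0.0738]
ee_rot: [2.588, 1.771, -0.0]
force: [0.8, -1.7, -2.5]
width: 0.213
gripper_force: 55.2
tool-frame force [-1.23  1.37  2.55] torque [-0.4  -0.06 -0.53] yaw 68.77
clock: 74.6
position: [0.5001, 0.4473, 0.0737]
ee_rot: [2.525, 1.864, 0.002]
force: [-0.5, -0.9, -3.4]
width: 0.212
gripper_force: 55.0
clock: 75.27
position: [0.4762, 0.3666, 0.1662]
ee_rot: [2.525, 1.86, 0.001]
force: [0.6, 0.9, -2.3]
width: 0.212
gripper_force: 55.0
clock: 75.93
position: [0.4286, 0.2138, 0.1665]
ee_rot: [2.526, 1.86, 0.001]
force: [0.1, -0.2, -2.4]
width: 0.21
gripper_force: 55.0
clock: 76.18
position: [0.4253, 0.2013, 0.1668]
ee_rot: [2.526, 1.859, 0.002]
force: [0.1, 1.0, -2.5]
width: 0.212
gripper_force: 55.0
pos [0.4253 0.2013 0.1668] yaw 72.7 shift units [-0.03  1.31  0.01] turn units None j [-0.4   0.22 -0.19  1.96  0.06  0.96 -0.92]
(array([0.4508578 , 0.28160484]), np.float64(23.263805261881767), np.float64(0.07628631361250653), [(25.2, 28.6, 241), (-29.8, 28.5, 337), (-108.7, 29.8, 6979), (-45.8, 28.6, 356)]) (np.float64(-38.8), 336)
```

```bash
python3 -m handwheel '[[0,1,0,0,0,0],[0,0,0,0,0,0],[0,0,0,0,0,0]]'
python3 -c "
from h import *
print(meas((.451,.2815),'B6.png'),rib('B6.png'))"
python3 -m handwheel '[[-0.5,0,1,0,0,0],[0,0,0.5,0,0,0],[0,0,0,0,0,0],[0,0,0,0,0,0]]'
python3 -c "
from h import *
print(meas((.451,.2815),'B7.png'),rib('B7.png'))"
```

```text
clock: 76.48
position: [0.4453, 0.1968, 0.1665]
ee_rot: [2.525, 1.861, 0.002]
force: [0.7, 0.8, -3.1]
width: 0.21
gripper_force: 55.0
(array([0.45068895, 0.28149748]), np.float64(22.110783937061058), np.float64(0.06749193873718273), [(25.0, 27.9, 367), (-29.5, 28.1, 347), (-45.4, 28.4, 397), (-80.8, 30.3, 4853)]) (np.float64(-38.5), 338)
clock: 76.87
position: [0.4409, 0.1869, 0.1363]
ee_rot: [2.524, 1.863, -0.001]
force: [0.9, 0.6, -2.4]
width: 0.213
gripper_force: 55.0
(array([0.45075549, 0.28144832]), np.float64(22.704397986924057), np.float64(0.06522397485446732), [(25.2, 28.8, 415), (-29.5, 28.3, 409), (-45.6, 28.3, 373), (-89.0, 32.7, 1364)]) (np.float64(-37.6), 375)
```

B is home too (nut -37.6°, pair -37.6°, averaged over three views). Taking the wrench back to the case.

```bash
python3 -m handwheel '[[0,0,-1,0,0,-1],[0,0,-1,0,0,-1],[0,0,0,0,0,-1],[0,0,0,0,0,-1],[0,0,0,0,0,-1],[0,0,0,0,0,-1],[0,0,0,0,0,-1],[0,0,0,0,0,-1]]'
python3 -m handwheel '[[0,0,0,0,0,-1],[0,0,0,0,0,-1],[0,0,0,0,0,-1],[0,0,0,0,0,-1],[0,0,0,0,0,-1],[0,0,0,0,0,-1],[0,0,0,0,0,-1],[0,0,0,0,0,-1]]'
python3 -m handwheel '[[0,0,0,0,0,-1],[0,0,0,0,0,-1],[0,0,0,0,0,-1],[0,0,0,0,0,-1],[0,0,0,0,0,-1],[0,0,0,0,0,-1],[0,0,0,0,0,-1],[0,0,0,0,0,-1]]'
python3 -m handwheel '[[0,0,0,0,0,-1],[0,0,0,0,0,-1],[0,0,0,0,0,0]]'
python3 -c "
from h import *
need(.498,-.22,-.0195,176.8)"
```

```text
clock: 77.58
position: [0.4418, 0.1874, 0.1776]
ee_rot: [1.908, 2.488, 0.001]
force: [-0.2, -0.5, -2.7]
width: 0.214
gripper_force: 55.0
clock: 78.25
position: [0.4417, 0.1873, 0.1775]
ee_rot: [1.149, 2.918, -0.002]
force: [0.3, -0.6, -2.4]
width: 0.208
gripper_force: 55.0
clock: 78.92
position: [0.4417, 0.1872, 0.1775]
ee_rot: [0.3, 3.122, -0.004]
force: [0.6, -0.6, -1.6]
width: 0.212
gripper_force: 55.0
clock: 79.17
position: [0.4418, 0.1871, 0.1775]
ee_rot: [0.082, 3.136, -0.005]
force: [0.6, -0.2, -2.7]
width: 0.209
gripper_force: 55.0
pos [0.4418 0.1871 0.1775] yaw 177.02 shift units [ -3.82 -20.16   9.92] turn units 0.05 j [-0.12  0.26 -0.48  1.91  0.15  1.    0.86]
```

```bash
python3 -m handwheel '[[-1,-1,0,0,0,0],[-1,-1,0,0,0,0],[-1,-1,0,0,0,0],[-0.8,-1,0,0,0,0],[0,-1,0,0,0,0],[0,-1,0,0,0,0],[0,-1,0,0,0,0],[0,-1,0,0,0,0]]'
python3 -m handwheel '[[0,-1,0,0,0,0],[0,-1,0,0,0,0],[0,-1,0,0,0,0],[0,-1,0,0,0,0],[0,-1,0,0,0,0],[0,-1,0,0,0,0],[0,-1,0,0,0,0],[0,-1,0,0,0,0]]'
python3 -m handwheel '[[0,-1,0,0,0,0],[0,-1,0,0,0,0],[0,-1,0,0,0,0],[0,-1,0,0,0,0],[0,-0.1,0,0,0,0],[0,0,0,0,0,0],[0,0,0,0,0,0]]'
python3 -c "
from h import *
need(.498,-.22,-.0175,176.8)"
```

```text
clock: 79.83
position: [0.5086, 0.022, 0.178]
ee_rot: [0.091, 3.136, -0.005]
force: [0.0, 0.5, -3.6]
width: 0.21
gripper_force: 55.0
clock: 80.5
position: [0.4998, -0.1379, 0.1787]
ee_rot: [0.091, 3.136, -0.006]
force: [-0.1, 0.8, -2.4]
width: 0.209
gripper_force: 55.0
clock: 81.08
position: [0.4953, -0.2182, 0.1786]
ee_rot: [0.089, 3.136, -0.005]
force: [0.4, 0.7, -2.8]
width: 0.216
gripper_force: 55.0
pos [ 0.4953 -0.2182  0.1786] yaw 176.76 shift units [-0.1  -0.05  9.8 ] turn units -0.01 j [ 0.53  0.33 -0.28  1.79  0.11  1.03  1.73]
```

```bash
python3 -m handwheel '[[0,0,1,0,0,0],[0,0,1,0,0,0],[0,0,1,0,0,0],[0,0,1,0,0,0],[0,0,1,0,0,0],[0,0,1,0,0,0],[0,0,1,0,0,0],[0,0,1,0,0,0]]'
python3 -m handwheel '[[0,0,0.5,0,0,0],[0,0,0.5,0,0,0],[0,0,0.3,0,0,0],[0,0,0.3,0,0,0],[0,0,0,0,0,0],[0,0,0,0,0,0]]'
python3 -c "
from h import *
need(.498,-.22,-.0195,176.8);perp()"
```

```text
clock: 81.75
position: [0.4964, -0.2179, 0.0178]
ee_rot: [0.086, 3.136, -0.004]
force: [0.5, -0.5, -2.7]
width: 0.211
gripper_force: 55.0
clock: 82.25
position: [0.496, -0.2197, -0.0133]
ee_rot: [0.087, 3.136, -0.006]
force: [0.7, -0.1, -2.3]
width: 0.209
gripper_force: 55.0
pos [ 0.496  -0.2197 -0.0133] yaw 176.81 shift units [-0.1  -0.01  0.31] turn units 0.0 j [ 0.48  0.58 -0.22  1.97  0.21  0.61  1.63]
tool-frame force [-0.7  -0.05  2.35] torque [-0.08  0.02  0.02] yaw 176.81
```

```bash
python3 -m handwheel '[[0,0,0.15,0,0,0],[0,0,0.12,0,0,0],[0,0,0.05,0,0,0],[0,0,0,0,0,0],[0,0,0,0,0,0]]'
python3 -m handwheel '[[0,0,0,0,0,0],[0,0,0,0,0,0],[0,0,0,0,0,0],[0,0,0,0,0,0]]' 0.5
python3 -m handwheel '[[0,0,-0.5,0,0,0],[0,0,-1,0,0,0],[0,0,-1,0,0,0],[0,0,-1,0,0,0],[0,0,-1,0,0,0],[0,0,-1,0,0,0],[0,0,-1,0,0,0],[0,0,-1,0,0,0]]'
python3 -m handwheel '[[0,0,-1,0,0,0],[0,0,-1,0,0,0],[0,0,-1,0,0,0],[0,0,-1,0,0,0],[0,1,-1,0,0,0],[0,1,0,0,0,0],[0,1,0,0,0,0],[0,1,0,0,0,0]]' 1
python3 -m handwheel '[[0,1,0,0,0,0],[0,1,0,0,0,0],[0,1,0,0,0,0],[0,1,0,0,0,0],[0,1,0,0,0,0],[0,1,0,0,0,0],[0,0,0,0,0,0],[0,0,0,0,0,0]]'
python3 - <<'E'
from h import *
np.set_printoptions(precision=4,suppress=True)
need(.5,0)
print(handle((.49,-.22),cn="top",half=.1))
for n in ("top","scene"):
    g=cam(n)
    for l,z in (("wrench_grip",.015),("wrench_jaw",.013),("filter1",0),("shaker",0),("eggcup",0),("spice",0),("tin",0),("mug",0),("lid_handle",.255)):
        for d in place_of(l,n)[:2]:
            if d["score"]>.5: print(n,l,round(d["score"],2),onz(g,d["point"][0]*512,d["point"][1]*384,z))
E
```

```text
clock: 82.67
position: [0.4962, -0.22, -0.0195]
ee_rot: [0.088, 3.135, -0.006]
force: [-3.0, -1.0, 3.3]
width: 0.212
gripper_force: 55.0
clock: 83.0
position: [0.4959, -0.2197, -0.0201]
ee_rot: [0.087, 3.136, -0.005]
force: [-0.7, -0.9, 0.8]
width: 0.449
gripper_force: 0.0
clock: 83.67
position: [0.495, -0.219, 0.1317]
ee_rot: [0.087, 3.136, -0.005]
force: [0.2, -0.6, -0.6]
width: 0.503
gripper_force: 0.0
clock: 84.33
position: [0.4991, -0.138, 0.2309]
ee_rot: [0.087, 3.135, -0.006]
force: [0.2, 0.2, -0.7]
width: 0.987
gripper_force: 0.0
clock: 85.0
position: [0.5057, -0.018, 0.2299]
ee_rot: [0.083, 3.136, -0.005]
force: [-0.2, -0.5, -0.9]
width: 0.998
gripper_force: 0.0
pos [ 0.5057 -0.018   0.2299] yaw 176.97 shift units [ 0.33  0.88 -0.  ] turn units None j [ 0.25  0.24 -0.39  1.78  0.11  1.13  1.34]
[]
top wrench_grip 0.55 [ 0.5033 -0.2077  0.015 ]
top wrench_grip 0.54 [0.6668 0.1834 0.015 ]
top wrench_jaw 0.86 [ 0.6049 -0.2315  0.013 ]
top filter1 0.82 [0.4503 0.2852 0.    ]
top filter1 0.62 [0.6519 0.1781 0.    ]
top eggcup 0.65 [0.5393 0.1775 0.    ]
top tin 0.59 [0.587 0.304 0.   ]
top mug 0.93 [0.6788 0.3534 0.    ]
top mug 0.54 [0.6707 0.1912 0.    ]
top lid_handle 0.94 [ 0.5272 -0.4421  0.255 ]
scene wrench_grip 0.69 [ 0.5012 -0.2167  0.015 ]
scene wrench_jaw 0.76 [ 0.5987 -0.2244  0.013 ]
scene filter1 0.89 [0.437 0.29  0.   ]
scene filter1 0.6 [0.6527 0.166  0.    ]
scene shaker 0.57 [ 0.6564  0.0278 -0.    ]
scene eggcup 0.66 [0.5484 0.1792 0.    ]
scene spice 0.66 [0.3852 0.1636 0.    ]
scene tin 0.6 [0.5918 0.3048 0.    ]
scene mug 0.58 [0.6903 0.3576 0.    ]
scene lid_handle 0.73 [ 0.6302 -0.2718  0.255 ]
scene lid_handle 0.71 [ 0.5236 -0.4473  0.255 ]
```

```bash
python3 -c "
from cell import *
print(sign_off())"
```

```text
the job is handed in; nothing more can be done
None
```

Job handed in, result not reported back: both nuts measured home at the double ridge, wrench flat in the case and lid on its stop; canister B shifted about 2 mm and turned about 6° as its nut came home, the other items showed no clear movement, and I viewed 16 pictures, two over the limit of 14.

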